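# Put the whetstones to soak and set the timer

## Robot

A 7-joint arm with a two-finger parallel gripper is mounted at the origin on the work surface. World frame = base frame: x ahead of the robot, y to its left, z up, the work surface at z = 0. Lengths are in m, angles in rad, forces in N, time in s.
With the tool pointing down it reaches from about 0.4 to 0.85 m from the base axis. Payload 4.5 kg.
Tool frame: the origin (TCP) lies midway between the tips of the shut fingers; the grasp point (between the pads) lies 19 mm behind it; z points along the fingers, y is the direction in which the jaws open and shut (so a half turn about z gives the same grasp; the last joint's range is limited). The gripper opens to 88 mm and grips with 3 to 60 N. Pads are 18 mm wide; open, the fingers measure 123 mm over their backs; the gripper's body (75 mm by 187 mm) begins 45 mm behind the grasp point.
Start: joints at [1.3, 0.689, -0.195, 1.565, 0.157, 0.902, -0.215], TCP at [0.188, -0.596, 0.239] pointing down, gripper open.
Joint ranges: [-3.01, 3.01], [-0.46, 2.08], [-1.47, 1.51], [0.13, 2.56], [-1, 4.14], [0.04, 2.09], [-2.66, 2.66]. Speed limits (rad/s): [2.57, 2.57, 3.14, 3.14, 3.14, 3.14, 3.14].

## Interface

Orientations are given as a unit quaternion [x, y, z, w].
In Python, from plant import get_state, snapshot, finish_job, find_in gives the robot as it stands.
- The arm moves only by the shell command python3 -m creep 'ROWS' [OPENING] [FORCE]. ROWS is JSON, one flat list of numbers, 6 for each row, row after row: the shift along the tool's x, y, z in mm, then the turn, a rotation vector about the tool's x, y, z in degrees. In form: [tx, ty, tz, wx, wy, wz, tx, ty, tz, wx, wy, wz, ...]. A call has 1 to 5 rows; each row shifts and turns the pose as measured when the row begins, along the tool's axes as they then stand; what a row does not reach is not made up. A row lasts 1/12 s, in which the tool goes at most 41.7 mm and 7.16 degrees, less where a joint would pass 70% of its speed; a pose out of reach is approached as far as the arm can. A call is refused whole if a number of a shift passes 41.7 or a number of a turn 7.16, either way. A call with a gripper value outside its range is refused whole. OPENING is the finger opening in mm, from 0 to 88.1, set as the call begins (- or left out, the last holds). The fingers move at their own pace and stop on an object; FORCE is the grip in N (left out, the last holds). Time passes only in rows, so rows that do not move let the fingers close. It gives the time, the measured TCP pose, the force and the opening at its end, in the units of the state.
- get_state(): the state, without advancing time (a new reading comes with each control period).
- snapshot(name): name is "scene" or "top" or "wrist"; returns a dict with "color" (400x640x3 uint8, red, green, blue), "intrinsics" (3x3 intrinsics, pixels), "dist_coeffs" ([k1, k2, p1, p2, k3] as OpenCV has them; the pictures are not rectified), "extrinsics" (4x4, takes a point from world to camera coordinates). Camera axes: x right, y down, z forward; pixel columns grow to the right and rows downward; lengths in m; the calibration is good to about 2 mm. A picture is of the moment at which its call begins. There is no depth.
- finish_job(): hands the job in, once; it reports no verdict.
Trained networks look in the newest picture that a camera, given by its name, has taken for a name from the list of things; names that differ only in an ending like _2 or _b are one class to them, and where a whole thing is asked for, a point or a joint stands for the part that bears it (a point fixed in the world has none). Each returns a list of dicts, best first, with "score" (0 to 1); they miss things now and then, are a little off and sometimes report something else, mostly with a low value. They report only what shows in the picture. A call takes as long as a camera call. They do not tell look-alikes from the thing itself.
- find_in(thing, camera): "xy" ([column, row] in pixels, amid what is visible of it).
The state is a dict: "clock": time; "q": joint angles; "qd": joint speeds; "joint_torque": joint torques, N m; "tool_pos": TCP position; "eef_rot": TCP orientation; "contact_force": force on the tool from outside, world axes, zero at the start; "moment": the same for the moment, N m; "opening": opening from 0.0 (shut) to 1.0 (fully open).
Only numpy, scipy, OpenCV 4.12 (cv2) and the standard library are available. Lean on these libraries where they do the work, as an engineer would, in place of code of your own. Each camera call takes 0.05 s, during which the arm holds its last target.

## Task

Get the whetstones ready to soak: tip each stone that is in the wooden stone block up by pressing its end at the block's lower wall, lift it out and lay it flat in the steel pan, and add the small dressing stone from the tool tub, all on the pan's floor with none on top of another. Only when they are all in, wind the kitchen timer's dial anticlockwise right back to its zero stop, then set it twelve clicks clockwise, one mark per click, for twelve minutes. Leave the other tools in the tub, and do not disturb the salt jar or the pepper pot.

Things in the scene. Friction and masses are not known exactly. Their poses are not given: they have to be found in the camera images.
- block: wooden stone block, fixed, 138 (x) x 198 (y) x 46 mm high; origin under its centre. Four pockets 34.5 mm wide along x, from x = -59.5 to 56.5 mm, centred at y = -69.75, -23.25, 23.25, 69.75 mm (1 to 4), full-height ribs between. Stones lie with their tops flush with the ribs. The end wall on the -x (pressing) side is only 36 mm high. Some pockets are empty
- block_edge (a point): point 26 mm above the block's underside, 2 mm to -x of its middle: the edge where the pockets' level floor (on the +x side) gives way to a floor sloping down at 22 degrees towards -x. A stone pressed near its -x end (a few newtons) rocks about this edge; past about 15 degrees it stays tipped, resting at 22 degrees, its +x end some 20 mm proud of the ribs
- stone1: whetstone, a plain bar 110 x 32 x 20 mm (its x, y, z axes), about 0.16 kg; origin at its centre. At the start it lies flush in pocket 1 of the block (its x along the block's x). May be absent.
- stone2: whetstone, a plain bar 110 x 32 x 20 mm (its x, y, z axes), about 0.16 kg; origin at its centre. At the start it lies flush in pocket 2 of the block (its x along the block's x). May be absent.
- stone3: whetstone, a plain bar 110 x 32 x 20 mm (its x, y, z axes), about 0.16 kg; origin at its centre. At the start it lies flush in pocket 3 of the block (its x along the block's x). May be absent.
- stone4: whetstone, a plain bar 110 x 32 x 20 mm (its x, y, z axes), about 0.16 kg; origin at its centre. At the start it lies flush in pocket 4 of the block (its x along the block's x). May be absent.
- dresser: dressing stone, a small pale plain block 60 x 28 x 20 mm (its x, y, z), about 0.07 kg, origin at its centre; lies on the tub's floor among the tools
- pan: stainless gastronorm pan, fixed for the run, 313 (x) x 164 (y) mm over the walls, 40 mm high with a rim 325 x 176 mm; walls 2.5 mm; origin under its centre, the inner floor 2.5 mm above it; empty
- tub: grey plastic tool tub, fixed for the run, 190 (x) x 230 (y) x 45 mm high, walls and floor 4 mm, open at the top; origin under its centre. Holds the dressing stone and four other tools
- cutter: steel ring pastry cutter standing in the tub, 46 mm across, 35 mm high; origin at the centre of its underside
- nailbrush: wooden nail brush with white bristles down, 66 x 34 x 26 mm (x, y, z), in the tub; origin at the centre of its underside
- spoon: small steel spoon 147 mm long, 40 mm across its bowl at +x, lying in the tub along its own x; origin near the middle of its underside
- pastry_brush: wood-handled pastry brush 150 mm long, lying in the tub along its own x; origin at the middle of its underside
- timer: round white rotary kitchen timer, 76 mm across, held to the steel worktop by its magnet (does not move), its top 22 mm up; origin under its centre, on the dial's vertical axis. Marks round its rim, 15 degrees apart, start at a long heavy zero mark on its +x side and run clockwise seen from above
- dial (a joint): angle of the timer's dial, rad, 0 at the zero stop, growing clockwise seen from above, to 5.24; one mark (one click, one minute) is 0.2618, twelve clicks 3.142. At 0 its white-marked end points along the timer's +x, to the zero mark. It turns with a light steady friction (0.04 N m) and stays where it is left; no click can be felt
- dial_grip (a point): centre of the dial's bar grip, 38 mm up on the axis; the bar is 48 mm long, 12 mm wide, and stands from 28 to 48 mm above the worktop on a 52 mm disc; its length lies along the timer's x when the dial is at 0
- salt_jar: glass jar with steel lid, 68 mm across, 85 mm high; not to be disturbed
- pepper_pot: steel pepper pot, 46 mm across, 80 mm high; not to be disturbed
Things that resemble listed ones, but are neither listed nor needed, are in the scene too. What is shaped like the timer but yellow is not meant. What is shaped like the dresser but purple is not meant.

How it is judged:
By the outcome, as a careful person would: the job done as asked, in the order asked, and still so for the second after the job is handed in, with the robot touching nothing.
Of stone1, stone2, stone3, stone4 only 2 to 4 are there at a start; the rules pass over those that are not, and their reading is None.
At some moment in a run one of dresser, cutter, nailbrush may be knocked a few centimetres aside while the robot is not near it.
Once in a run the grip may slacken for a moment while it holds something.
It also fails if it takes over 210 s, if anything falls off the work surface, if the arm or the gripper's body presses on something with over 40 N, if the wrist force passes 120 N, or if a joint passes its speed limit or range.

## Working session

There is one attempt and no reset: what is moved stays moved. The work goes in short steps, Python scripts to look and compute and a shell command to move; the robot and the scene stay as the last step left them, time stands still between calls to the robot, and variables do not carry over. Pictures are saved under pics/ and viewed, and the job is handed in when it is done.

```bash
ls; mkdir -p pics; cat > h.py <<'E'
import numpy as np, cv2
from plant import get_state, snapshot, finish_job, find_in
def snap(cam,fn=None):
    s=snapshot(cam)
    if fn: cv2.imwrite('pics/'+fn+'.png',cv2.cvtColor(s['color'],cv2.COLOR_RGB2BGR))
    return s
def ray(s,uv):
    K=np.array(s['intrinsics']);d=np.array(s['dist_coeffs']);E=np.array(s['extrinsics'])
    p=cv2.undistortPoints(np.array([[uv]],float),K,d)[0,0]
    R=E[:3,:3];t=E[:3,3]
    return -R.T@t, R.T@np.array([p[0],p[1],1])
def at(s,uv,z):
    c,r=ray(s,uv); return c+r*(z-c[2])/r[2]
def proj(s,P):
    E=np.array(s['extrinsics']);P=np.atleast_2d(P)
    return cv2.projectPoints(P.astype(float),cv2.Rodrigues(E[:3,:3])[0],E[:3,3],np.array(s['intrinsics']),np.array(s['dist_coeffs']))[0][:,0]
E
python3 - <<'E'
from h import *
np.set_printoptions(precision=3,suppress=True)
for c in ['scene','top','wrist']:
    s=snap(c,c+'0'); print(c,-s['extrinsics'][:3,:3].T@s['extrinsics'][:3,3])
    if c!='wrist':
        for n in ['block','stone1','dresser','pan','tub','cutter','nailbrush','spoon','timer','dial','salt_jar','pepper_pot']:
            print(n,[(np.round(d['xy']),round(d['score'],2)) for d in find_in(n,c)])
print(get_state())
E
```

```text
pics
scene [ 0.893 -0.49   0.918]
block [(array([196., 298.]), 0.88)]
stone1 [(array([175., 320.]), 0.7), (array([202., 286.]), 0.59)]
dresser [(array([340., 124.]), 0.59), (array([341.,  95.]), 0.55)]
pan [(array([303., 224.]), 0.69)]
tub [(array([338., 142.]), 0.69), (array([323., 150.]), 0.3)]
cutter [(array([330., 138.]), 0.7)]
nailbrush [(array([324., 151.]), 0.81)]
spoon [(array([356., 137.]), 0.69)]
timer [(array([290., 294.]), 0.81), (array([246., 340.]), 0.6)]
dial [(array([243., 336.]), 0.95)]
salt_jar [(array([370., 178.]), 0.96), (array([201., 298.]), 0.58), (array([202., 286.]), 0.42), (array([173., 321.]), 0.25)]
pepper_pot [(array([201., 288.]), 0.72), (array([396., 207.]), 0.66)]
top [0.346 0.038 1.23 ]
block [(array([462., 238.]), 0.87), (array([404., 175.]), 0.37), (array([205., 242.]), 0.3)]
stone1 [(array([454., 239.]), 0.88), (array([487., 235.]), 0.79)]
dresser [(array([207., 240.]), 0.78), (array([408., 173.]), 0.58), (array([162., 267.]), 0.56), (array([256., 235.]), 0.29)]
pan [(array([347., 202.]), 0.77)]
tub [(array([232., 240.]), 0.6)]
cutter [(array([227.
[... 177 characters left out ...]
, 0.8), (array([405., 176.]), 0.61)]
dial [(array([461., 183.]), 0.69), (array([409., 174.]), 0.59), (array([257., 239.]), 0.47)]
salt_jar [(array([265., 175.]), 0.92)]
pepper_pot [(array([285., 137.]), 0.87)]
wrist [ 0.259 -0.573  0.385]
{'clock': 1.35, 'q': array([ 1.3  ,  0.689, -0.195,  1.565,  0.157,  0.902, -0.215]), 'qd': array([ 0.   , -0.   , -0.002, -0.001, -0.001,  0.002, -0.001]), 'joint_torque': array([  0.   , -52.749,  -1.267, -15.374,  -0.052,  -0.001,   0.   ]), 'tool_pos': array([ 0.188, -0.596,  0.239]), 'eef_rot': array([0.988, 0.152, 0.   , 0.   ]), 'contact_force': array([-0.042, -0.061,  0.057]), 'moment': array([ 0.004, -0.014, -0.024]), 'opening': 1.0013840995215282}
```

View pics/top0.png

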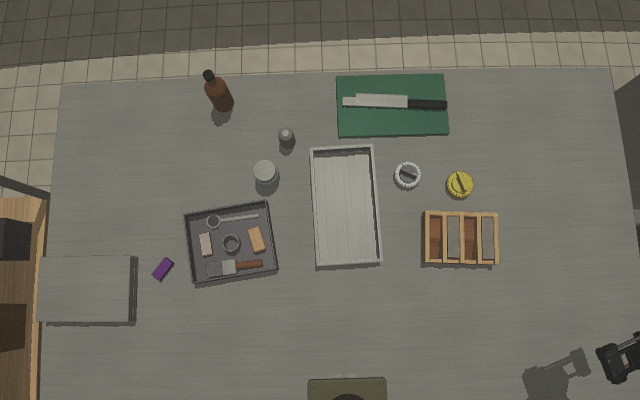

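View pics/scene0.png

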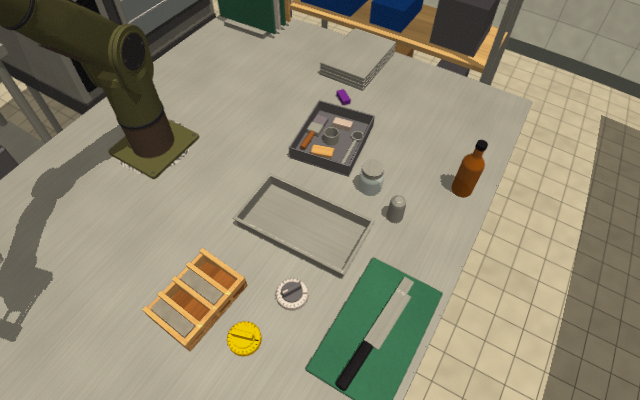

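```bash
python3 - <<'E'
import cv2
i=cv2.imread('pics/top0.png')
cv2.imwrite('pics/top0a.png',cv2.resize(i[120:300,380:540],None,fx=3.3,fy=3.3,interpolation=cv2.INTER_CUBIC))
cv2.imwrite('pics/top0b.png',cv2.resize(i[160:310,140:300],None,fx=4,fy=4,interpolation=cv2.INTER_CUBIC))
E
```

```text
(no output)
```

View pics/top0a.png

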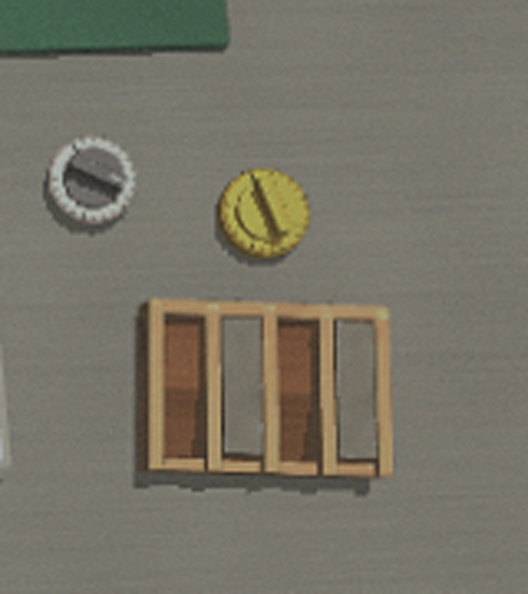

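View pics/top0b.png

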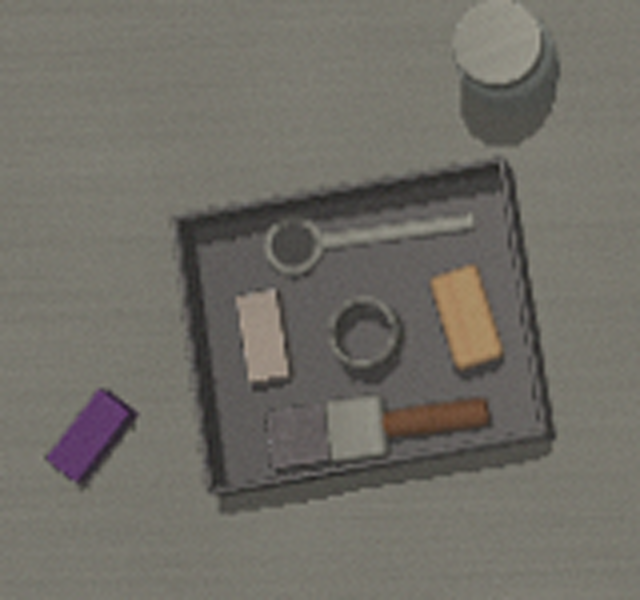

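```bash
python3 - <<'E'
import cv2
from h import *
np.set_printoptions(precision=4,suppress=True)
i=cv2.imread('pics/scene0.png')
cv2.imwrite('pics/sc0a.png',cv2.resize(i[235:365,130:320],None,fx=4,fy=4,interpolation=cv2.INTER_CUBIC))
s=snap('top')
A=lambda u,v:(380+u/3.3,120+v/3.3)
B=lambda u,v:(140+u/4,160+v/4)
def P(n,uv,z): print(n,uv,at(s,uv,z))
for n,p in dict(ul=(148,300),ur=(388,307),ll=(147,470),lr=(393,476)).items(): P('block '+n,A(*p),.046)
for n,p in dict(a=(220,316),b=(268,318),c=(222,456),d=(264,458)).items(): P('st L '+n,A(*p),.046)
for n,p in dict(a=(336,320),b=(379,320),c=(338,460),d=(379,462)).items(): P('st R '+n,A(*p),.046)
P('timer top',A(93,180),.022)
P('bar e1',A(66,170),.048);P('bar e2',A(122,188),.048)
for n,p in dict(ul=(178,220),ur=(503,163),ll=(214,492),lr=(553,438)).items(): P('tub '+n,B(*p),.045)
for n,p in dict(ul=(236,295),ur=(272,289),ll=(253,382),lr=(289,378)).items(): P('dresser '+n,B(*p),.024)
for n,uv in dict(ul=(310,148),ur=(373,145),ll=(317,267),lr=(382,262)).items(): P('pan '+n,uv,.04)
P('cutter',B(366,333),.039)
P('brush',B(466,316),.03)
P('jar',(265,170),.085);P('pep',(286,132),.08)
E
```

```text
block ul (424.8484848484849, 210.90909090909093) [ 0.5333 -0.2242  0.046 ]
block ur (497.57575757575756, 213.03030303030303) [ 0.5207 -0.4214  0.046 ]
block ll (424.54545454545456, 262.42424242424244) [ 0.3966 -0.2139  0.046 ]
block lr (499.0909090909091, 264.24242424242425) [ 0.384  -0.4123  0.046 ]
st L a (446.6666666666667, 215.75757575757575) [ 0.5182 -0.282   0.046 ]
st L b (461.21212121212125, 216.36363636363637) [ 0.5152 -0.3212  0.046 ]
st L c (447.27272727272725, 258.1818181818182) [ 0.4054 -0.2748  0.046 ]
st L d (460.0, 258.78787878787875) [ 0.4025 -0.3086  0.046 ]
st R a (481.8181818181818, 216.96969696969697) [ 0.5116 -0.3771  0.046 ]
st R b (494.8484848484849, 216.96969696969697) [ 0.5103 -0.4128  0.046 ]
st R c (482.42424242424244, 259.3939393939394) [ 0.3985 -0.3685  0.046 ]
st R d (494.8484848484849, 260.0) [ 0.3956 -0.4018  0.046 ]
timer top (408.1818181818182, 174.54545454545456) [ 0.6406 -0.1906  0.022 ]
bar e1 (400.0, 171.5151515151515) [ 0.6434 -0.164   0.048 ]
bar e2 (416.969696969697, 176.96969696969697) [ 0.6267 -0.2091  0.048 ]
tub ul (184.5, 215.0) [0.5436 0.4238 0.045 ]
tub ur (265.75, 200.75) [0.5755 0.2017 0.045 ]
tub ll (193.5, 283.0) [0.361  0.3958 0.045 ]
tub lr (278.25, 269.5) [0.3907 0.1704 0.045 ]
dresser ul (199.0, 233.75) [0.494  0.3889 0.024 ]
dresser ur (208.0, 232.25) [0.4974 0.3639 0.024 ]
dresser ll (203.25, 255.5) [0.4344 0.3762 0.024 ]
dresser lr (212.25, 254.5) [0.4365 0.3515 0.024 ]
pan ul (310, 148) [0.7208 0.0787 0.04  ]
pan ur (373, 145) [ 0.7234 -0.0956  0.04  ]
pan ll (317, 267) [0.3945 0.0687 0.04  ]
pan lr (382, 262) [ 0.402  -0.1028  0.04  ]
cutter (231.5, 243.25) [0.464  0.2957 0.039 ]
brush (256.5, 239.0) [0.4744 0.2297 0.03  ]
jar (265, 170) [0.6505 0.1976 0.085 ]
pep (286, 132) [0.7557 0.141  0.08  ]
```

View pics/sc0a.png

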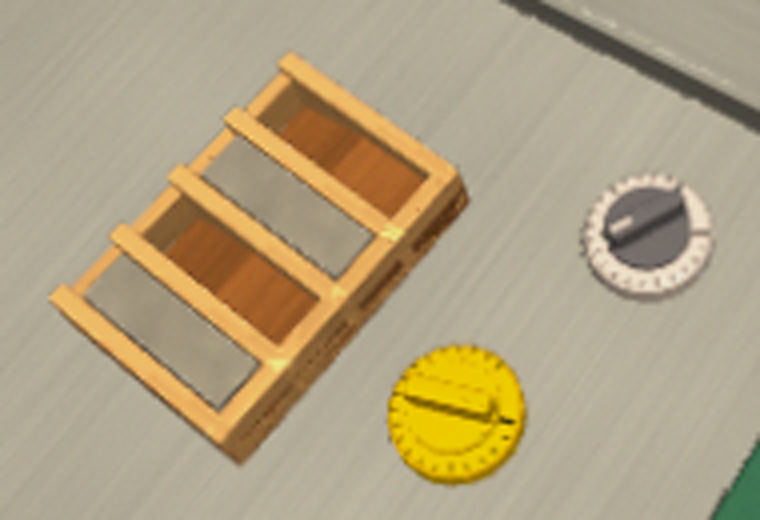

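```bash
cat > plan.py <<'E'
# usage: plan.py x y z(mm) yaw pitch(deg): tool x heading yaw; pitch>0 leans tool z fwd (rotates tool axis toward +toolx heading at tip)
import sys
from h import *
from scipy.spatial.transform import Rotation as R, Slerp
def rot(yaw,pitch=0):
    y=np.radians(yaw)
    base=R.from_matrix(np.array([[np.cos(y),np.sin(y),0],[np.sin(y),-np.cos(y),0],[0,0,-1]]))
    return base*R.from_euler('y',pitch,degrees=True)
if __name__=='__main__':
    a=[float(v) for v in sys.argv[1:]]
    x,y,z,yaw=a[:4]; pitch=a[4] if len(a)>4 else 0
    s=get_state(); p=np.array(s['tool_pos'])*1000; r=R.from_quat(s['eef_rot'])
    t=np.array([x,y,z]); rt=rot(yaw,pitch)
    rv=(r.inv()*rt).as_rotvec(degrees=True)
    d=np.linalg.norm(t-p); 
    n=int(max(1,np.ceil(max(d/38,np.linalg.norm(rv)/6.8))))
    print('t=%.1f dist=%.1f ang=%.1f rows=%d tool-delta'%(s['clock'],d,np.linalg.norm(rv),n),np.round(r.inv().apply(t-p),1),np.round(rv,1), 'F',np.round(s['contact_force'],1),'op',round(s['opening']*88,1))
    rr=Slerp([0,1],R.concatenate([r,rt]))(np.linspace(0,1,n+1)); pp=[p+(t-p)*k/n for k in range(n+1)]
    out=[]
    for k in range(n):
        out.append(np.round(np.r_[rr[k].inv().apply(pp[k+1]-pp[k]),(rr[k].inv()*rr[k+1]).as_rotvec(degrees=True)],1).tolist())
    for o in out[:15]: print(o)
E
python3 plan.py 460 -400 260 86
```

```text
t=1.4 dist=336.4 ang=68.5 rows=11 tool-delta [ 318.7 -105.4  -21.3] [  0.    0.  -68.5] F [-0.1 -0.3 -0.1] op 87.9
[29.0, -9.6, -1.9, 0.0, 0.0, -6.2]
[29.8, -6.4, -1.9, 0.0, 0.0, -6.2]
[30.4, -3.1, -1.9, 0.0, 0.0, -6.2]
[30.5, 0.2, -1.9, 0.0, 0.0, -6.2]
[30.3, 3.5, -1.9, 0.0, 0.0, -6.2]
[29.8, 6.8, -1.9, 0.0, 0.0, -6.2]
[28.8, 10.0, -1.9, 0.0, 0.0, -6.2]
[27.6, 13.1, -1.9, 0.0, 0.0, -6.2]
[26.0, 16.0, -1.9, 0.0, 0.0, -6.2]
[24.1, 18.7, -1.9, 0.0, 0.0, -6.2]
[22.0, 21.2, -1.9, 0.0, 0.0, -6.2]
```

```bash
python3 -m creep '[29,-10,-2,0,0,-6.2, 30,-6,-2,0,0,-6.2, 30,-3,-2,0,0,-6.2, 30,0,-2,0,0,-6.2, 30,3,-2,0,0,-6.2]' 0 20
python3 -m creep '[30,7,-2,0,0,-6.2, 29,10,-2,0,0,-6.2, 28,13,-2,0,0,-6.2, 26,16,-2,0,0,-6.2, 24,19,-2,0,0,-6.2]'
python3 plan.py 460 -400 260 86
```

```text
clock: 1.82
tool_pos: [0.3042, -0.5107, 0.2476]
eef_rot: [0.911, 0.412, -0.005, 0.001]
contact_force: [-0.3, -0.1, -0.8]
opening: 0.643
clock: 2.23
tool_pos: [0.4328, -0.4157, 0.2573]
eef_rot: [0.759, 0.651, -0.005, 0.0]
contact_force: [0.3, -0.4, -0.5]
opening: 0.268
t=2.2 dist=31.5 ang=4.9 rows=1 tool-delta [19.6 24.5 -3. ] [-0.4  0.5 -4.8] F [ 0.3 -0.4 -0.5] op 23.6
[19.6, 24.5, -3.0, -0.4, 0.5, -4.8]
```

```bash
python3 -m creep '[20,24,-3,-0.4,0.5,-4.8, 0,0,0,0,0,0, 0,0,0,0,0,0]' 
python3 - <<'E'
from h import *
s=snap('wrist','w1'); print(get_state()['tool_pos'])
B=dict(c=np.array([.4587,-.318]),yaw=np.radians(-3.9))
E
```

```text
clock: 2.48
tool_pos: [0.4683, -0.3915, 0.2612]
eef_rot: [0.724, 0.689, 0.004, 0.001]
contact_force: [-0.7, -0.9, -1.0]
opening: 0.038
[ 0.46886023 -0.39092987  0.26132976]
```

View pics/w1.png

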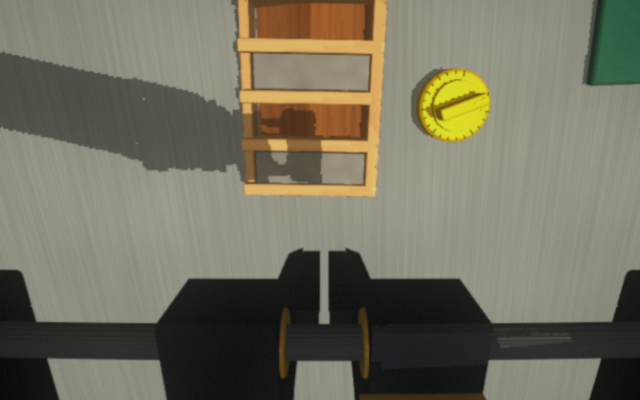

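```bash
python3 - <<'E'
import cv2
i=cv2.imread('pics/w1.png')
cv2.imwrite('pics/w1a.png',cv2.resize(i[0:210,225:400],None,fx=4,fy=4,interpolation=cv2.INTER_CUBIC)[:,:800][:600] if 0 else cv2.resize(i[0:200,225:400],None,fx=3,fy=3,interpolation=cv2.INTER_CUBIC))
E
```

```text
(no output)
```

View pics/w1a.png

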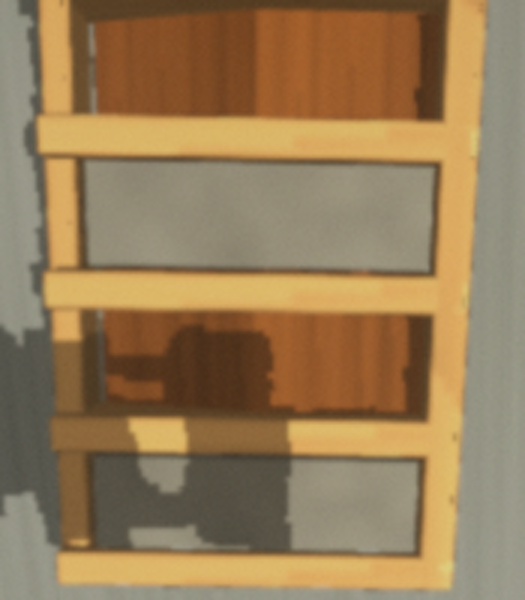

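```bash
cat > blk.py <<'E'
import sys
from h import *
def fit(s,pts):
    L=np.array([p[0] for p in pts],float)/1000; W=np.array([at(s,p[1],.046)[:2] for p in pts])
    lc=L.mean(0);wc=W.mean(0);a=L-lc;b=W-wc
    th=np.arctan2((a[:,0]*b[:,1]-a[:,1]*b[:,0]).sum(),(a*b).sum())
    c,q=np.cos(th),np.sin(th);Rm=np.array([[c,-q],[q,c]])
    t=wc-Rm@lc; print('scale',np.sqrt((b**2).sum()/(a**2).sum()),'c',t,'yaw',np.degrees(th),'res mm',np.round((a@Rm.T-b)*1000,1).tolist())
    return t,th
E
python3 - <<'E'
from blk import *
s=snap('wrist')
g=lambda u,v:(225+u/3,v/3)
fit(s,[((-69,-99),g(57,585)),((69,-99),g(452,589)),((-69,-52.5),g(52,452)),((-69,-40.5),g(51,416)),((-69,-6),g(45,308)),((-69,6),g(43,269)),((-69,40.5),g(38,156)),((-69,52.5),g(36,113)),((69,46.5),g(476,140)),((69,0),g(467,290)),((69,-46.5),g(459,435))])
E
```

```text
scale 0.9935335954716077 c [ 0.45927659 -0.31733823] yaw -3.4119766930491338 res mm [[0.4, 0.1], [0.7, 0.3], [-0.4, 0.3], [-0.7, 0.3], [-0.6, 0.0], [-0.6, -0.1], [-0.8, 0.6], [-0.8, 0.1], [0.7, 0.3], [1.0, -1.1], [1.1, -0.9]]
```

```bash
python3 plan.py 410 -384 65 86.5
```

```text
t=2.6 dist=204.7 ang=0.7 rows=6 tool-delta [  4.  -59.4 195.8] [ 0.4 -0.3  0.5] F [0.3 0.2 0.5] op 0.3
[0.7, -9.9, 32.6, 0.1, -0.0, 0.1]
[0.7, -9.9, 32.7, 0.1, -0.0, 0.1]
[0.7, -9.8, 32.7, 0.1, -0.0, 0.1]
[0.7, -9.8, 32.7, 0.1, -0.0, 0.1]
[0.7, -9.7, 32.7, 0.1, -0.0, 0.1]
[0.7, -9.7, 32.7, 0.1, -0.0, 0.1]
```

```bash
python3 -m creep '[1,-15,20,0,0,0, 1,-15,30,0,0,0, 1,-15,35,0,0,0, 1,-15,40,0.4,0,0.4, 0,0,40,0,0,0]' 0 20
python3 -m creep '[0,0,20,0,0,0, 0,0,0,0,0,0, 0,0,0,0,0,0]'
python3 plan.py 410 -384 55 86.5
```

```text
clock: 3.0
tool_pos: [0.4083, -0.3953, 0.1001]
eef_rot: [0.733, 0.68, 0.001, 0.01]
contact_force: [-0.0, -0.2, -1.0]
opening: 0.009
clock: 3.25
tool_pos: [0.3981, -0.3969, 0.0722]
eef_rot: [0.736, 0.677, -0.003, 0.002]
contact_force: [-0.5, 0.5, -0.0]
opening: -0.0
t=3.2 dist=24.6 ang=1.4 rows=1 tool-delta [14.  10.7 17.1] [-0.   0.4 -1.3] F [-0.5  0.5 -0. ] op -0.0
[14.0, 10.7, 17.1, -0.0, 0.4, -1.3]
```

```bash
python3 -m creep '[14,11,5,0,0.4,-1.3, 0,0,0,0,0,0, 0,0,0,0,0,0]'
python3 plan.py 410 -384 55 86.5
```

```text
clock: 3.5
tool_pos: [0.412, -0.3857, 0.07]
eef_rot: [0.729, 0.684, 0.0, 0.002]
contact_force: [-1.1, 0.4, 0.1]
opening: 0.006
t=3.5 dist=15.2 ang=0.3 rows=1 tool-delta [ 1.7 -2.1 15. ] [ 0.2  0.2 -0.2] F [-1.1  0.4  0.1] op 0.5
[1.7, -2.1, 15.0, 0.2, 0.2, -0.2]
```

```bash
python3 -m creep '[1.7,-2,12,0,0,0, 0,0,8,0,0,0, 0,0,4,0,0,0, 0,0,0,0,0,0]'
python3 -m creep '[0,0,4,0,0,0, 0,0,4,0,0,0, 0,0,0,0,0,0]'
python3 plan.py 410 -384 37 86.5
```

```text
clock: 3.83
tool_pos: [0.4155, -0.3852, 0.0499]
eef_rot: [0.729, 0.685, 0.002, 0.008]
contact_force: [-0.2, 0.2, -0.3]
opening: 0.007
clock: 4.08
tool_pos: [0.4166, -0.386, 0.0425]
eef_rot: [0.729, 0.685, 0.002, 0.009]
contact_force: [-0.2, -0.2, 0.1]
opening: 0.001
t=4.1 dist=8.8 ang=1.0 rows=1 tool-delta [ 1.6 -6.7  5.4] [ 0.9  0.5 -0. ] F [-0.2 -0.2  0.1] op 0.1
[1.6, -6.7, 5.4, 0.9, 0.5, -0.0]
```

```bash
python3 -m creep '[1.6,-4,4,0.9,0.5,0, 0,-1,4,0,0,0, 0,0,0,0,0,0]'
python3 plan.py 410 -384 37 86.5; python3 -c "
from h import *
snap('wrist','w2')"
```

```text
clock: 4.33
tool_pos: [0.412, -0.3844, 0.0344]
eef_rot: [0.729, 0.685, -0.0, 0.0]
contact_force: [-0.4, 0.4, 3.4]
opening: 0.006
t=4.3 dist=3.3 ang=0.1 rows=1 tool-delta [ 0.3 -2.  -2.6] [-0.   0.1 -0. ] F [-0.4  0.4  3.4] op 0.5
[0.3, -2.0, -2.6, -0.0, 0.1, -0.0]
```

View pics/w2.png

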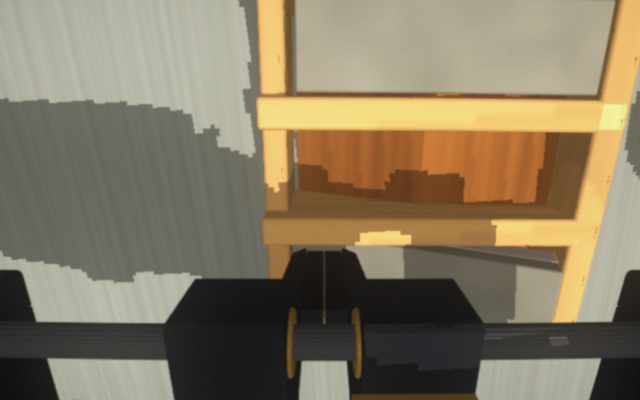

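```bash
python3 -m creep '[0,0,3,0,0,0, 0,0,3,0,0,0, 0,0,0,0,0,0]'
python3 -m creep '[0,0,-20,0,0,0, 0,0,-20,0,0,0, 0,0,-20,0,0,0, 0,0,0,0,0,0]'
python3 plan.py 415 -291.5 65 86.5; python3 -c "
from h import *
snap('wrist','w3')"
```

```text
clock: 4.63
tool_pos: [0.4121, -0.3845, 0.0352]
eef_rot: [0.729, 0.685, -0.002, 0.002]
contact_force: [-0.4, -0.5, -0.1]
opening: 0.004
clock: 4.97
tool_pos: [0.411, -0.3834, 0.0969]
eef_rot: [0.728, 0.685, -0.002, 0.001]
contact_force: [0.6, -0.3, -0.1]
opening: 0.003
t=5.0 dist=97.4 ang=0.3 rows=3 tool-delta [92.1 -1.6 31.5] [-0.1  0.2  0. ] F [ 0.6 -0.3 -0.1] op 0.3
[30.7, -0.5, 10.5, -0.0, 0.1, 0.0]
[30.7, -0.5, 10.5, -0.0, 0.1, 0.0]
[30.7, -0.5, 10.6, -0.0, 0.1, 0.0]
```

View pics/w3.png

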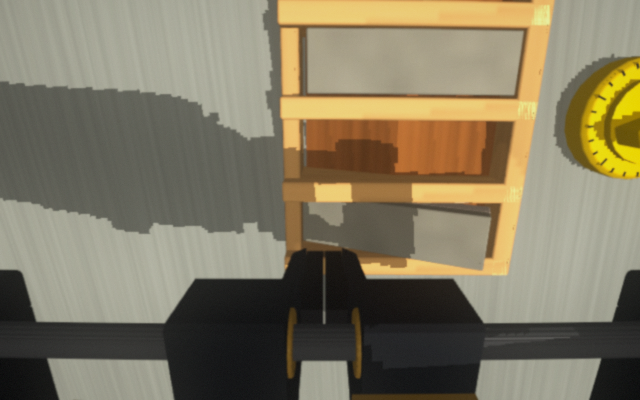

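```bash
python3 -m creep '[31,0,6,0,0,0, 31,0,10,0,0,0, 30,-1,10,0,0,0, 0,0,0,0,0,0, 0,0,0,0,0,0]'
python3 plan.py 415 -291.5 50 86.5
```

```text
clock: 5.43
tool_pos: [0.4131, -0.2901, 0.0643]
eef_rot: [0.73, 0.683, -0.003, -0.001]
contact_force: [0.1, -0.9, 0.3]
opening: 0.005
t=5.4 dist=14.4 ang=0.5 rows=1 tool-delta [-1.2  2.  14.2] [-0.3  0.2 -0.3] F [ 0.1 -0.9  0.3] op 0.4
[-1.2, 2.0, 14.2, -0.3, 0.2, -0.3]
```

```bash
python3 -m creep '[-1.2,2,12,-0.3,0.2,-0.3, 0,0,8,0,0,0, 0,0,5,0,0,0, 0,0,5,0,0,0, 0,0,4,0,0,0]'
python3 plan.py 415 -291.5 32 86.5
```

```text
clock: 5.85
tool_pos: [0.4148, -0.2927, 0.032]
eef_rot: [0.729, 0.685, -0.001, 0.001]
contact_force: [-12.0, 12.1, 101.5]
opening: 0.008
t=5.8 dist=1.2 ang=0.2 rows=1 tool-delta [ 1.2  0.1 -0. ] [ 0.   0.1 -0.1] F [-12.   12.1 101.5] op 0.7
[1.2, 0.1, -0.0, 0.0, 0.1, -0.1]
```

```bash
python3 -m creep '[0,0,-15,0,0,0, 0,0,-25,0,0,0, 0,0,-30,0,0,0, 0,0,-20,0,0,0, 0,0,-20,0,0,0]'
python3 plan.py 415 -291.5 150 86.5;python3 -c "
from h import *
snap('wrist','w4')"
```

```text
clock: 6.27
tool_pos: [0.4121, -0.2936, 0.1449]
eef_rot: [0.73, 0.684, -0.003, -0.001]
contact_force: [-0.1, 0.5, 0.1]
opening: 0.004
t=6.3 dist=6.3 ang=0.4 rows=1 tool-delta [ 2.3  2.7 -5.1] [-0.3  0.2 -0.3] F [-0.1  0.5  0.1] op 0.4
[2.3, 2.7, -5.1, -0.3, 0.2, -0.3]
```

View pics/w4.png

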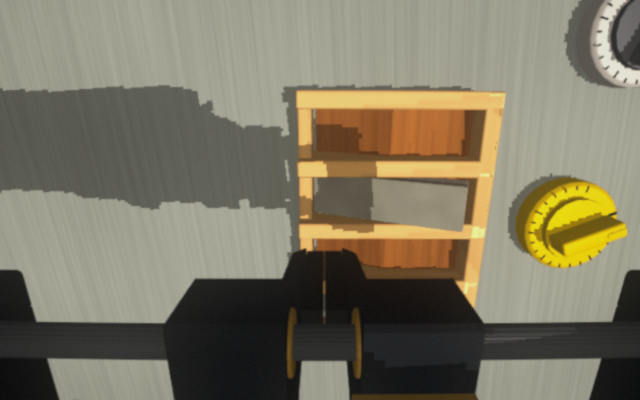

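```bash
python3 - <<'E'
from h import *
s=snap('wrist')
y=np.radians(-3.5);Rm=np.array([[np.cos(y),-np.sin(y)],[np.sin(y),np.cos(y)]]);c=np.array([.4593,-.3173])
for uv in [(470,180),(464,232),(372,179),(371,223)]:
    w=at(s,uv,.068); print(uv,w,(w[:2]-c)@Rm*1000)
# grasp pts: block frame edge (-2,26); along 22deg
t=np.radians(22)
for yy in (-69.75,23.25):
  for ss,dd in((45,10),(45,60)):
    bx=-2+ss*np.cos(t)-(20-dd)*np.sin(t); z=26+ss*np.sin(t)+(20-dd)*np.cos(t)
    print(yy,dd,(c*1000+Rm@np.array([bx,yy])).round(1),round(z,1))
E
python3 plan.py 415 -285 160 -3.5 22
```

```text
(470, 180) [ 0.50803837 -0.27916341  0.068     ] [46.31928442 41.04086864]
(464, 232) [ 0.50605294 -0.3153805   0.068     ] [46.54854892  4.77011976]
(372, 179) [ 0.44458976 -0.2744345   0.068     ] [-17.29967589  41.88750912]
(371, 223) [ 0.44317174 -0.30471239  0.068     ] [-16.86663705  11.57952929]
-69.75 10 [ 491.  -389.1] 52.1
-69.75 60 [ 509.6 -390.3] 5.8
23.25 10 [ 496.6 -296.3] 52.1
23.25 60 [ 515.3 -297.4] 5.8
t=6.4 dist=16.7 ang=91.9 rows=14 tool-delta [  9.7   0.4 -13.6] [-16.9  17.5  88.6] F [-0.  -0.8 -0.1] op 0.7
[0.7, 0.0, -1.0, -1.2, 1.3, 6.3]
[0.7, -0.0, -1.0, -1.2, 1.3, 6.3]
[0.7, -0.1, -0.9, -1.2, 1.3, 6.3]
[0.7, -0.2, -0.9, -1.2, 1.3, 6.3]
[0.7, -0.2, -0.9, -1.2, 1.3, 6.3]
[0.7, -0.3, -0.9, -1.2, 1.3, 6.3]
[0.7, -0.3, -0.9, -1.2, 1.3, 6.3]
[0.7, -0.4, -0.9, -1.2, 1.3, 6.3]
[0.7, -0.5, -0.9, -1.2, 1.3, 6.3]
[0.6, -0.5, -0.9, -1.2, 1.3, 6.3]
[0.6, -0.6, -0.9, -1.2, 1.3, 6.3]
[0.5, -0.6, -0.9, -1.2, 1.3, 6.3]
[0.5, -0.6, -0.9, -1.2, 1.3, 6.3]
[0.4, -0.7, -0.9, -1.2, 1.3, 6.3]
```

```bash
python3 -m creep '[0,0,-3,-1.2,1.3,6.5, 0,0,-2,-1.2,1.3,6.5, 0,0,-1,-1.2,1.3,6.5, 0,0,-1,-1.2,1.3,6.5, 0,0,-1,-1.2,1.3,6.5]' 60 30
python3 -m creep '[0,0,-1,-1.2,1.3,6.5, 0,0,-1,-1.2,1.3,6.5, 0,0,-1,-1.2,1.3,6.5, 0,0,-1,-1.2,1.3,6.5, 0,0,-1,-1.2,1.3,6.5]'
python3 plan.py 470 -295 130 -3.5 22
```

```text
clock: 6.78
tool_pos: [0.4141, -0.2969, 0.1522]
eef_rot: [0.896, 0.438, 0.078, 0.002]
contact_force: [-0.1, -0.3, -0.2]
opening: 0.36
clock: 7.2
tool_pos: [0.4094, -0.3015, 0.1522]
eef_rot: [0.978, 0.146, 0.148, 0.002]
contact_force: [-0.6, 0.5, 0.5]
opening: 0.68
t=7.2 dist=64.9 ang=20.8 rows=4 tool-delta [50.8 10.  39.1] [-4.1  4.7 19.8] F [-0.6  0.5  0.5] op 59.8
[12.7, 2.5, 9.8, -1.0, 1.2, 5.0]
[12.7, 1.2, 10.1, -1.0, 1.2, 5.0]
[12.5, -0.1, 10.3, -1.0, 1.2, 5.0]
[12.2, -1.3, 10.6, -1.0, 1.2, 5.0]
```

```bash
python3 -m creep '[13,2,10,-1,1.2,5, 13,1,10,-1,1.2,5, 12,0,10,-1,1.2,5, 12,-1,11,-1,1.2,5, 0,0,0,0,0,0]'
python3 plan.py 482.6 -295.4 95 -3.5 22;python3 -c "
from h import *
snap('wrist','w5')"
```

```text
clock: 7.62
tool_pos: [0.4534, -0.3046, 0.1401]
eef_rot: [0.986, 0.006, 0.168, -0.004]
contact_force: [0.3, 0.8, -0.1]
opening: 0.684
t=7.6 dist=54.5 ang=5.0 rows=2 tool-delta [12.6 -8.6 52.3] [-1.8  2.6  3.8] F [ 0.3  0.8 -0.1] op 60.2
[6.3, -4.3, 26.2, -0.9, 1.3, 1.9]
[5.6, -4.9, 26.2, -0.9, 1.3, 1.9]
```

View pics/w5.png

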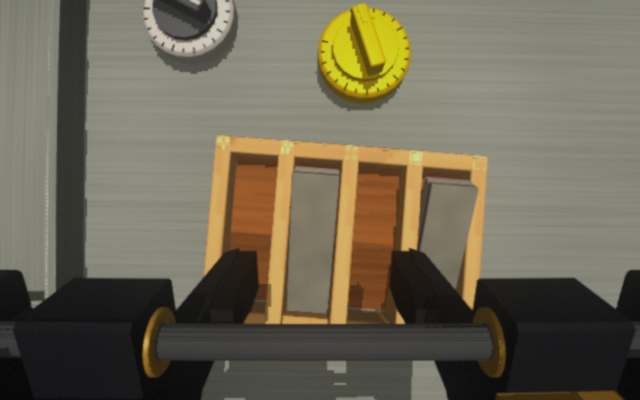

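```bash
python3 -m creep '[8,-6,18,-0.9,1.3,1.9, 6,-4,18,-0.9,1.3,1.9, 0,0,0,0,0,0, 0,0,0,0,0,0]'
python3 plan.py 482.6 -295.4 95 -3.5 22; python3 plan.py 499.5 -296.4 53.3 -3.5 22
```

```text
clock: 8.0
tool_pos: [0.4687, -0.3069, 0.1301]
eef_rot: [0.985, -0.014, 0.17, -0.005]
contact_force: [0.8, -0.2, 0.3]
opening: 0.682
t=8.0 dist=39.5 ang=3.3 rows=2 tool-delta [  1.  -11.4  37.8] [-1.5  2.5  1.6] F [ 0.8 -0.2  0.3] op 60.0
[0.5, -5.7, 18.9, -0.7, 1.2, 0.8]
[0.0, -5.9, 18.8, -0.7, 1.2, 0.8]
t=8.0 dist=83.4 ang=3.3 rows=3 tool-delta [  3.  -10.2  82.7] [-1.5  2.5  1.6] F [ 0.8 -0.2  0.3] op 60.0
[1.0, -3.4, 27.6, -0.5, 0.8, 0.5]
[0.6, -3.7, 27.5, -0.5, 0.8, 0.5]
[0.1, -3.9, 27.5, -0.5, 0.8, 0.5]
```

```bash
python3 -m creep '[1,-6,19,-0.7,1.2,0.8, 0,-6,19,-0.7,1.2,0.8, 0,0,0,0,0,0]'
python3 plan.py 482.6 -295.4 95 -3.5 22; python3 -c "
from h import *
print(get_state()['q'])"
```

```text
clock: 8.25
tool_pos: [0.4928, -0.3108, 0.113]
eef_rot: [0.985, -0.028, 0.171, -0.008]
contact_force: [-0.4, 0.2, -1.1]
opening: 0.684
t=8.2 dist=25.8 ang=2.8 rows=1 tool-delta [-16.5 -14.4  13.6] [-1.5  2.4 -0. ] F [-0.4  0.2 -1.1] op 60.2
[-16.5, -14.4, 13.6, -1.5, 2.4, -0.0]
[ 0.72995848  0.77648114 -0.22548197  2.0696275  -0.99512784  0.04264347
 -0.04749064]
```

```bash
python3 plan.py 495 -296.5 120 -3.5 0
```

```text
t=8.2 dist=16.1 ang=19.7 rows=3 tool-delta [  3.6 -14.6  -5.8] [ -1.5 -19.6   0.2] F [-0.4  0.2 -1.1] op 60.2
[1.2, -4.9, -1.9, -0.5, -6.5, 0.1]
[1.0, -4.8, -2.1, -0.5, -6.5, 0.1]
[0.7, -4.8, -2.2, -0.5, -6.5, 0.1]
```

```bash
python3 -m creep '[1,-5,-2,-0.5,-6.5,0, 1,-5,-2,-0.5,-6.5,0, 1,-5,-2,-0.5,-6.5,0, 0,0,0,0,0,0]'
python3 plan.py 500 -296.5 80 -3.5 0; python3 -c "
from h import *
print(get_state()['q'])"
```

```text
clock: 8.58
tool_pos: [0.4887, -0.3012, 0.1061]
eef_rot: [0.997, -0.029, 0.065, -0.012]
contact_force: [1.5, 0.1, -0.1]
opening: 0.683
t=8.6 dist=28.8 ang=7.6 rows=2 tool-delta [ 7.6 -4.6 27.5] [-1.6 -7.4  0.2] F [ 1.5  0.1 -0.1] op 60.1
[3.8, -2.3, 13.7, -0.8, -3.7, 0.1]
[4.7, -2.5, 13.4, -0.8, -3.7, 0.1]
[ 0.31834895  0.82319759  0.34329722  1.94427823 -0.86850742  0.44325181
 -0.28391679]
```

```bash
python3 -m creep '[4,-2,8,-0.8,-3.7,0, 5,-2,8,-0.8,-3.7,0, 0,0,5,0,0,0, 0,0,0,0,0,0]'
python3 plan.py 500 -296.5 70 -3.5 0; python3 -c "
from h import *
print(get_state()['q'])"
```

```text
clock: 8.92
tool_pos: [0.4955, -0.2983, 0.0836]
eef_rot: [1.0, -0.028, -0.002, 0.001]
contact_force: [-0.2, 0.1, 0.4]
opening: 0.682
t=8.9 dist=14.4 ang=0.3 rows=1 tool-delta [ 4.5 -2.1 13.5] [0.1 0.2 0.3] F [-0.2  0.1  0.4] op 60.0
[4.5, -2.1, 13.5, 0.1, 0.2, 0.3]
[ 0.18438388  0.92127915  0.49977972  1.84375114 -0.76238025  0.58048957
 -0.44928152]
```

```bash
python3 -m creep '[4.5,-2,12,0,0,0.3, 0,0,10,0,0,0, 0,0,6,0,0,0, 0,0,0,0,0,0]'
python3 plan.py 500 -296.5 49.5 -3.5 0; python3 -c "
from h import *
snap('wrist','w6')"
```

```text
clock: 9.25
tool_pos: [0.4944, -0.2986, 0.0523]
eef_rot: [0.999, -0.036, -0.0, -0.003]
contact_force: [0.3, -1.0, 0.3]
opening: 0.681
t=9.2 dist=6.6 ang=0.7 rows=1 tool-delta [ 5.5 -2.5  2.8] [-0.3  0.  -0.7] F [ 0.3 -1.   0.3] op 59.9
[5.5, -2.5, 2.8, -0.3, 0.0, -0.7]
```

View pics/w6.png

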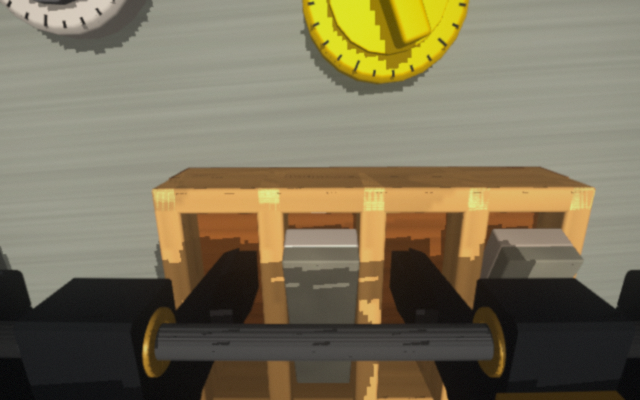

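```bash
python3 -m creep '[5.5,-2.5,2,-0.3,0,-0.7, 0,0,0,0,0,0]' 
python3 plan.py 500 -296.5 49.5 -3.5 0
python3 -m creep '[0,0,0,0,0,0, 0,0,0,0,0,0, 0,0,0,0,0,0, 0,0,0,0,0,0, 0,0,0,0,0,0]' 10 55
python3 plan.py 500 -296.5 49.5 -3.5 0
```

```text
clock: 9.47
tool_pos: [0.4991, -0.2982, 0.051]
eef_rot: [0.999, -0.032, -0.0, 0.0]
contact_force: [1.2, -0.2, 0.7]
opening: 0.681
t=9.5 dist=2.4 ang=0.1 rows=1 tool-delta [ 0.8 -1.7  1.4] [ 0.1  0.  -0.1] F [ 1.2 -0.2  0.7] op 60.0
[0.8, -1.7, 1.4, 0.1, 0.0, -0.1]
clock: 9.88
tool_pos: [0.5001, -0.2986, 0.0522]
eef_rot: [1.0, -0.031, 0.001, 0.001]
contact_force: [-0.3, -0.7, 0.1]
opening: 0.358
t=9.9 dist=3.4 ang=0.2 rows=1 tool-delta [-0.2 -2.1  2.7] [ 0.2 -0.1 -0. ] F [-0.3 -0.7  0.1] op 31.5
[-0.2, -2.1, 2.7, 0.2, -0.1, -0.0]
```

```bash
python3 -m creep '[0,0,-15,0,0,0, 0,0,-20,0,0,0, 0,0,-25,0,0,0, 0,0,-30,0,0,0, 0,0,0,0,0,0]'
python3 plan.py 518 -45 130 1.3 -22;python3 -c "
from h import *
snap('wrist','w7')"
```

```text
clock: 10.3
tool_pos: [0.4994, -0.2984, 0.1436]
eef_rot: [1.0, -0.031, -0.001, 0.002]
contact_force: [0.3, -0.9, -0.5]
opening: 0.359
t=10.3 dist=254.4 ang=22.4 rows=7 tool-delta [   3.  -254.1   12.8] [ -0.7 -21.9  -4.8] F [ 0.3 -0.9 -0.5] op 31.6
[0.4, -36.3, 1.8, -0.1, -3.1, -0.7]
[1.0, -36.3, 1.7, -0.1, -3.1, -0.7]
[1.5, -36.3, 1.6, -0.1, -3.1, -0.7]
[2.0, -36.3, 1.4, -0.1, -3.1, -0.7]
[2.5, -36.2, 1.2, -0.1, -3.1, -0.7]
[3.0, -36.2, 1.0, -0.1, -3.1, -0.7]
[3.5, -36.2, 0.8, -0.1, -3.1, -0.7]
```

View pics/w7.png

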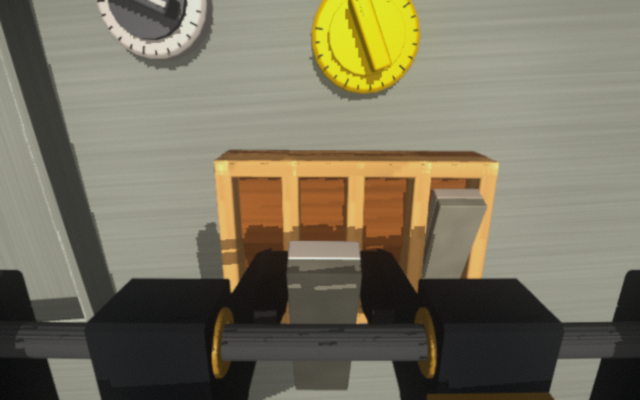

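Stone 3 is held and lifted (its end at pixel 324,245); pocket 3 is empty. Moving over the pan.

```bash
python3 -m creep '[0,-25,1,0,-2,-0.5, 1,-36,1,0,-3,-0.7, 1,-36,1,0,-3,-0.7, 2,-36,1,0,-3,-0.7, 2,-36,1,0,-3,-0.7]'
python3 plan.py 518 -45 130 1.3 -22
```

```text
clock: 10.77
tool_pos: [0.5059, -0.1345, 0.1337]
eef_rot: [0.992, -0.012, -0.129, 0.0]
contact_force: [0.5, 0.0, -0.5]
opening: 0.353
t=10.8 dist=90.4 ang=7.7 rows=3 tool-delta [ 10.5 -89.8   0.8] [-0.6 -7.2 -2.6] F [ 0.5  0.  -0.5] op 31.1
[3.5, -29.9, 0.3, -0.2, -2.4, -0.9]
[4.0, -29.9, -0.0, -0.2, -2.4, -0.9]
[4.4, -29.8, -0.3, -0.2, -2.4, -0.9]
```

```bash
python3 -m creep '[4,-30,0,-0.2,-2.4,-0.9, 4,-30,0,-0.2,-2.4,-0.9, 4,-28,0,-0.2,-2.4,-0.9, 0,0,0,0,0,0]'
python3 plan.py 518 -45 60 1.3 -22;python3 -c "
from h import *
snap('wrist','w8')"
```

```text
clock: 11.1
tool_pos: [0.5179, -0.0292, 0.1219]
eef_rot: [0.98, 0.021, -0.198, -0.002]
contact_force: [1.3, 0.1, -2.4]
opening: 0.355
t=11.1 dist=63.9 ang=1.5 rows=2 tool-delta [23.4 16.6 57.1] [-0.2  0.9  1.2] F [ 1.3  0.1 -2.4] op 31.3
[11.7, 8.3, 28.6, -0.1, 0.4, 0.6]
[11.6, 8.1, 28.7, -0.1, 0.4, 0.6]
```

View pics/w8.png

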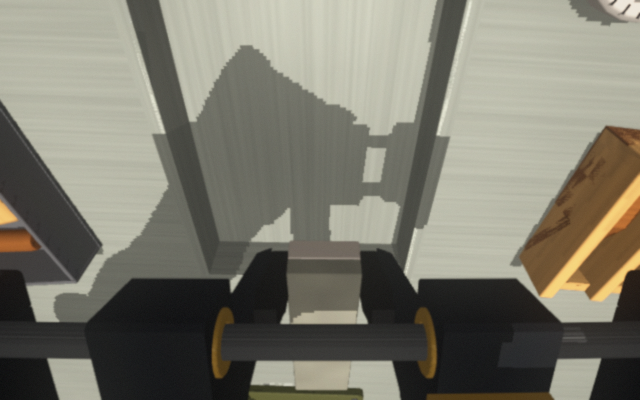

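```bash
python3 - <<'E'
from h import *
s=snap('wrist'); im=cv2.cvtColor(s['color'],cv2.COLOR_RGB2BGR)
st=snap('top'); it=cv2.cvtColor(st['color'],cv2.COLOR_RGB2BGR)
c=np.array([.56,-.013]);y=np.radians(1.3);Rm=np.array([[np.cos(y),-np.sin(y)],[np.sin(y),np.cos(y)]])
for hx,hy,z,col in((162.5,88,.04,(0,0,255)),(154,79.5,.0025,(0,255,0))):
    L=np.array([[-hx,-hy],[hx,-hy],[hx,hy],[-hx,hy]])/1000
    P=np.c_[L@Rm.T+c,np.full(4,z)]
    for S,I in((s,im),(st,it)):
        cv2.polylines(I,[proj(S,P).round().astype(int)],True,col,1)
cv2.imwrite('pics/ov1.png',im);cv2.imwrite('pics/ov1t.png',cv2.resize(it[120:300,180:520],None,fx=2.3,fy=2.3))
E
```

```text
(no output)
```

View pics/ov1.png

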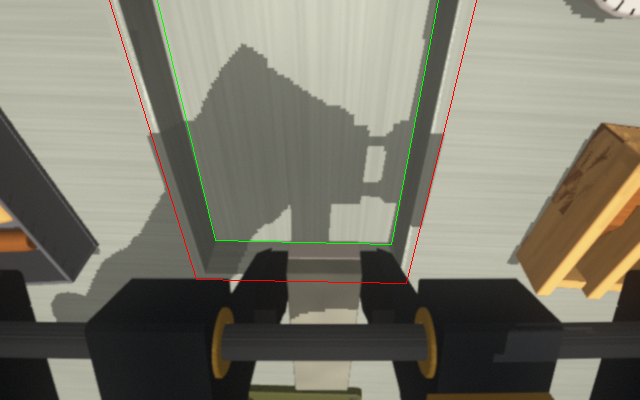

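View pics/ov1t.png

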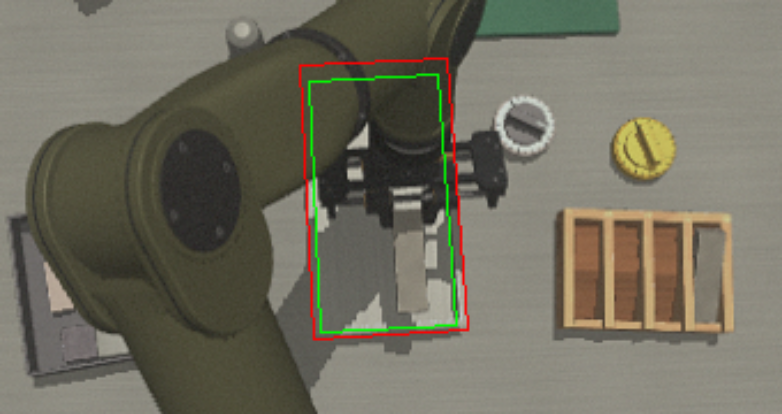

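```bash
python3 -m creep '[10,8,22,0,0.4,0.6, 10,8,22,0,0.4,0.6, 0,0,10,0,0,0, 0,0,0,0,0,0]'
python3 plan.py 518 -45 30 1.3 -22
```

```text
clock: 11.58
tool_pos: [0.5129, -0.063, 0.0662]
eef_rot: [0.982, -0.001, -0.188, 0.005]
contact_force: [-1.5, -0.0, -0.9]
opening: 0.355
t=11.6 dist=40.7 ang=1.5 rows=2 tool-delta [ 18.  -18.4  31.6] [ 0.  -0.3 -1.5] F [-1.5 -0.  -0.9] op 31.2
[9.0, -9.2, 15.8, 0.0, -0.2, -0.7]
[9.2, -9.1, 15.8, 0.0, -0.2, -0.7]
```

```bash
python3 -m creep '[5,-16,10,0,0,-1, 5,0,10,0,0,0, 0,0,0,0,0,0, 0,0,0,0,0,0]'
python3 plan.py 518 -45 30 1.3 -22
```

```text
clock: 11.92
tool_pos: [0.5148, -0.0495, 0.0431]
eef_rot: [0.982, 0.004, -0.187, 0.003]
contact_force: [0.0, -0.2, -1.9]
opening: 0.355
t=11.9 dist=14.2 ang=0.9 rows=1 tool-delta [ 7.9 -4.5 10.9] [-0.  -0.4 -0.8] F [ 0.  -0.2 -1.9] op 31.2
[7.9, -4.5, 10.9, -0.0, -0.4, -0.8]
```

```bash
python3 -m creep '[8,-4,11,0,-0.4,-0.8, 0,0,0,0,0,0, 0,0,0,0,0,0]'
python3 plan.py 518 -45 14 1.3 -22
```

```text
clock: 12.17
tool_pos: [0.5196, -0.0451, 0.0294]
eef_rot: [0.982, 0.013, -0.19, 0.002]
contact_force: [0.2, 0.2, -1.1]
opening: 0.356
t=12.2 dist=15.5 ang=0.2 rows=1 tool-delta [ 4.3 -0.2 14.9] [ 0.  -0.1  0.2] F [ 0.2  0.2 -1.1] op 31.3
[4.3, -0.2, 14.9, 0.0, -0.1, 0.2]
```

```bash
python3 -m creep '[3,0,8,0,0,0, 2,0,4,0,0,0, 0,0,0,0,0,0]'
python3 plan.py 518 -45 11 1.3 -22
python3 -m creep '[0.5,0,2,0,0,0, 0.5,0,1,0,0,0, 0,0,0,0,0,0]'
python3 plan.py 518 -45 11 1.3 -22
```

```text
clock: 12.42
tool_pos: [0.5204, -0.0449, 0.0154]
eef_rot: [0.982, 0.013, -0.189, 0.002]
contact_force: [0.1, -1.2, -1.5]
opening: 0.356
t=12.4 dist=5.0 ang=0.3 rows=1 tool-delta [-0.6  0.1  5. ] [ 0.1 -0.2  0.2] F [ 0.1 -1.2 -1.5] op 31.3
[-0.6, 0.1, 5.0, 0.1, -0.2, 0.2]
clock: 12.67
tool_pos: [0.52, -0.0451, 0.0119]
eef_rot: [0.982, 0.013, -0.19, 0.002]
contact_force: [0.3, 0.8, -0.8]
opening: 0.35
t=12.7 dist=2.2 ang=0.2 rows=1 tool-delta [-1.6 -0.2  1.6] [ 0.1 -0.1  0.2] F [ 0.3  0.8 -0.8] op 30.8
[-1.6, -0.2, 1.6, 0.1, -0.1, 0.2]
```

```bash
python3 -m creep '[0,0,1,0,0,0, 0,0,0,0,0,0, 0,0,0,0,0,0]'
python3 -m creep '[0,0,0,0,0,0, 0,0,0,0,0,0, 0,0,0,0,0,0]' 42 30
python3 plan.py 530 -45 100 0 0
python3 -m creep '[0,0,-15,0,0,0, 0,0,-25,0,0,0, 0,0,-30,0,0,0, 0,0,-30,0,0,0, 0,0,0,0,0,0]'
python3 plan.py 500 -390 130 -3.5 0;python3 -c "
from h import *
snap('wrist','w9')"
```

```text
clock: 12.92
tool_pos: [0.5203, -0.0453, 0.0124]
eef_rot: [0.982, 0.013, -0.189, 0.002]
contact_force: [-0.6, 0.4, -1.3]
opening: 0.352
clock: 13.17
tool_pos: [0.5202, -0.0456, 0.0128]
eef_rot: [0.982, 0.012, -0.189, 0.002]
contact_force: [-0.3, -0.2, -0.3]
opening: 0.476
t=13.2 dist=87.8 ang=21.8 rows=4 tool-delta [-23.3  -0.4 -84.6] [ 0.3 21.8  1.4] F [-0.3 -0.2 -0.3] op 41.9
[-5.8, -0.1, -21.2, 0.1, 5.4, 0.4]
[-3.8, -0.1, -21.6, 0.1, 5.4, 0.4]
[-1.7, -0.1, -21.9, 0.1, 5.4, 0.4]
[0.4, -0.1, -21.9, 0.1, 5.4, 0.4]
clock: 13.58
tool_pos: [0.5561, -0.0448, 0.1075]
eef_rot: [0.981, 0.012, -0.193, 0.003]
contact_force: [0.9, -0.6, -0.5]
opening: 0.476
t=13.6 dist=350.4 ang=22.7 rows=10 tool-delta [-68.  343.8   3.7] [ 1.  22.2  4.8] F [ 0.9 -0.6 -0.5] op 41.9
[-6.8, 34.4, 0.4, 0.1, 2.2, 0.5]
[-6.5, 34.4, 0.1, 0.1, 2.2, 0.5]
[-6.2, 34.5, -0.3, 0.1, 2.2, 0.5]
[-5.9, 34.5, -0.5, 0.1, 2.2, 0.5]
[-5.6, 34.6, -0.8, 0.1, 2.2, 0.5]
[-5.3, 34.6, -1.1, 0.1, 2.2, 0.5]
[-4.9, 34.7, -1.4, 0.1, 2.2, 0.5]
[-4.6, 34.7, -1.6, 0.1, 2.2, 0.5]
[-4.2, 34.7, -1.8, 0.1, 2.2, 0.5]
[-3.9, 34.8, -2.0, 0.1, 2.2, 0.5]
```

View pics/w9.png

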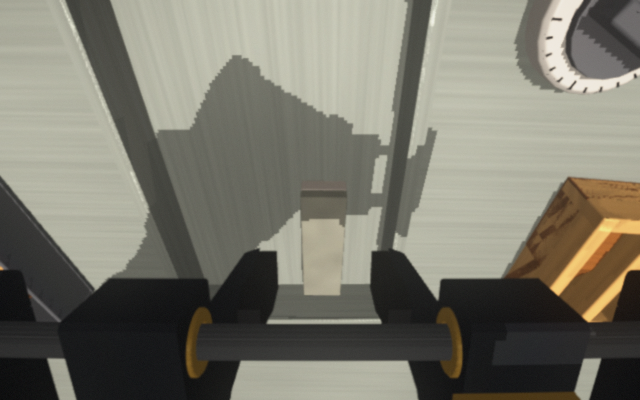

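```bash
python3 -m creep '[-6,30,-5,0,2.2,0.5, -6,36,-4,0,2.2,0.5, -6,36,0,0,2.2,0.5, -6,36,0,0,2.2,0.5, -6,36,-1,0,2.2,0.5]' 60 30
python3 -m creep '[-5,36,-1,0,2.2,0.5, -5,36,-1,0,2.2,0.5, -4,36,-2,0,2.2,0.5, -4,30,-2,0,2.2,0.5, 0,0,0,0,0,0]'
python3 plan.py 490 -389 110 -3.5 0;python3 -c "
from h import *
snap('wrist','w10')"
```

```text
clock: 14.05
tool_pos: [0.5325, -0.2093, 0.1167]
eef_rot: [0.995, 0.002, -0.099, 0.0]
contact_force: [0.6, -0.1, -1.0]
opening: 0.679
clock: 14.47
tool_pos: [0.502, -0.3606, 0.1223]
eef_rot: [0.999, -0.023, -0.023, 0.004]
contact_force: [-0.5, -0.9, 0.7]
opening: 0.682
t=14.5 dist=33.2 ang=2.8 rows=1 tool-delta [-10.   28.8  13.1] [0.6 2.7 0.8] F [-0.5 -0.9  0.7] op 60.0
[-10.0, 28.8, 13.1, 0.6, 2.7, 0.8]
```

View pics/w10.png

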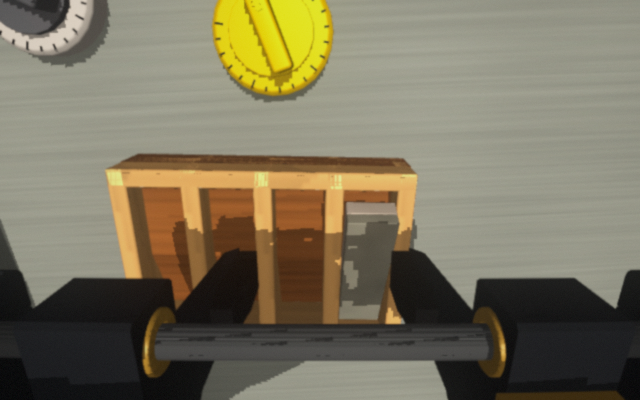

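```bash
python3 -m creep '[-10,28,10,0.6,2.7,0.8, 0,0,0,0,0,0, 0,0,0,0,0,0]'
python3 plan.py 495 -389.3 75 -3.5 0;python3 - <<'E'
from h import *
s=snap('wrist','w11')
E
```

```text
clock: 14.77
tool_pos: [0.4916, -0.3802, 0.1081]
eef_rot: [1.0, -0.028, -0.001, -0.006]
contact_force: [0.9, 0.2, -0.9]
opening: 0.682
t=14.8 dist=34.5 ang=0.8 rows=1 tool-delta [ 4.   9.3 33. ] [-0.7  0.1  0.3] F [ 0.9  0.2 -0.9] op 60.0
[4.0, 9.3, 33.0, -0.7, 0.1, 0.3]
```

View pics/w11.png

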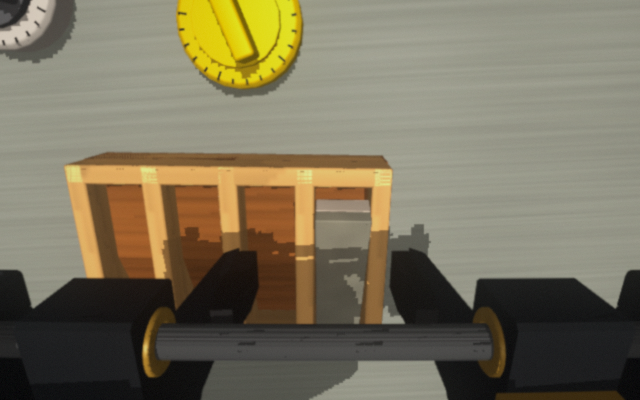

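```bash
python3 - <<'E'
from h import *
s=snap('wrist')
y=np.radians(-3.5);Rm=np.array([[np.cos(y),-np.sin(y)],[np.sin(y),np.cos(y)]]);c=np.array([.4593,-.3173])
for uv in [(317,212),(370,212)]:
    w=at(s,uv,.067); print(uv,w,(w[:2]-c)@Rm*1000)
E
python3 -m creep '[4,9,12,-0.7,0,0.3, 0,0,12,0,0,0, 0,0,0,0,0,0, 0,0,0,0,0,0]'
python3 plan.py 495 -389.3 50 -3.5 0
```

```text
(317, 212) [ 0.50083292 -0.37857777  0.067     ] [ 45.19637457 -58.62794743]
(370, 212) [ 0.49926649 -0.40765081  0.067     ] [ 45.40772584 -87.74239438]
clock: 15.2
tool_pos: [0.4962, -0.3852, 0.0822]
eef_rot: [1.0, -0.027, -0.003, 0.0]
contact_force: [0.3, 0.1, 1.0]
opening: 0.678
t=15.2 dist=32.5 ang=0.6 rows=1 tool-delta [-0.7  4.2 32.2] [0.  0.4 0.4] F [0.3 0.1 1. ] op 59.6
[-0.7, 4.2, 32.2, 0.0, 0.4, 0.4]
```

```bash
python3 -m creep '[-1,5,12,0,0.4,0.4, 0,0,10,0,0,0, 0,0,7,0,0,0, 0,0,0,0,0,0, 0,0,0,0,0,0]'
python3 plan.py 495 -389.5 49.5 -3.5 0;python3 - <<'E'
from h import *
s=snap('wrist','w12')
E
```

```text
clock: 15.62
tool_pos: [0.497, -0.3856, 0.0519]
eef_rot: [1.0, -0.027, 0.0, -0.001]
contact_force: [0.9, -0.1, -0.3]
opening: 0.682
t=15.6 dist=5.1 ang=0.4 rows=1 tool-delta [-1.8  4.1  2.4] [-0.2  0.   0.4] F [ 0.9 -0.1 -0.3] op 60.0
[-1.8, 4.1, 2.4, -0.2, 0.0, 0.4]
```

View pics/w12.png

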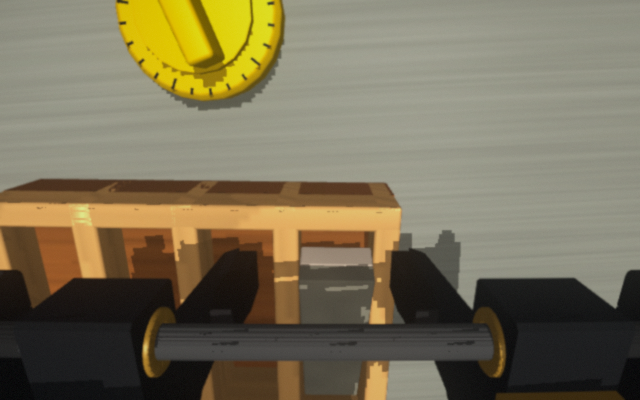

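```bash
python3 -m creep '[-1,5,2,-0.2,0,0.4, 0,0,0,0,0,0, 0,0,0,0,0,0]'
python3 plan.py 495 -389.5 49.5 -3.5 0
python3 -m creep '[0,0,0,0,0,0, 0,0,0,0,0,0, 0,0,0,0,0,0, 0,0,0,0,0,0, 0,0,0,0,0,0]' 10 55
python3 -m creep '[0,0,-15,0,0,0, 0,0,-20,0,0,0, 0,0,-25,0,0,0, 0,0,-25,0,0,0, 0,0,0,0,0,0]'
python3 plan.py 664 -13 130 1.3 -22; python3 - <<'E'
from h import *
s=snap('wrist','w13')
E
```

```text
clock: 15.92
tool_pos: [0.4963, -0.3911, 0.0509]
eef_rot: [1.0, -0.031, 0.001, 0.001]
contact_force: [-0.7, 0.7, -0.2]
opening: 0.682
t=15.9 dist=2.5 ang=0.1 rows=1 tool-delta [-1.4 -1.5  1.4] [ 0.1 -0.1 -0. ] F [-0.7  0.7 -0.2] op 60.0
[-1.4, -1.5, 1.4, 0.1, -0.1, -0.0]
clock: 16.33
tool_pos: [0.4965, -0.3918, 0.0518]
eef_rot: [1.0, -0.031, 0.001, 0.001]
contact_force: [0.3, 0.1, 0.2]
opening: 0.352
clock: 16.75
tool_pos: [0.4956, -0.3915, 0.1374]
eef_rot: [1.0, -0.031, -0.001, 0.001]
contact_force: [-0.1, -0.8, -0.9]
opening: 0.35
t=16.8 dist=414.3 ang=22.5 rows=11 tool-delta [ 144.7 -388.2    6.3] [ -0.8 -21.9  -4.8] F [-0.1 -0.8 -0.9] op 30.8
[13.2, -35.3, 0.6, -0.1, -2.0, -0.4]
[13.4, -35.2, 0.1, -0.1, -2.0, -0.4]
[13.7, -35.1, -0.4, -0.1, -2.0, -0.4]
[13.9, -35.0, -1.0, -0.1, -2.0, -0.4]
[14.2, -34.9, -1.5, -0.1, -2.0, -0.4]
[14.4, -34.8, -2.0, -0.1, -2.0, -0.4]
[14.6, -34.6, -2.6, -0.1, -2.0, -0.4]
[14.7, -34.5, -3.1, -0.1, -2.0, -0.4]
[14.9, -34.4, -3.7, -0.1, -2.0, -0.4]
[15.0, -34.3, -4.3, -0.1, -2.0, -0.4]
[15.1, -34.2, -4.8, -0.1, -2.0, -0.4]
```

View pics/w13.png

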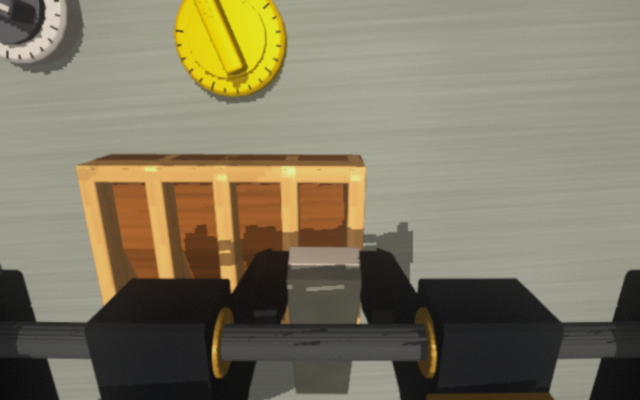

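```bash
python3 -m creep '[10,-25,-3,0,-1.5,-0.4, 13,-35,0,0,-2,-0.4, 13,-35,0,0,-2,-0.4, 14,-35,-1,0,-2,-0.4, 14,-35,-1,0,-2,-0.4]'
python3 -m creep '[14,-35,-2,0,-2,-0.4, 14,-35,-2,0,-2,-0.4, 15,-35,-3,0,-2,-0.4, 15,-34,-3,0,-2,-0.4, 0,0,0,0,0,0]'
python3 plan.py 664 -13 110 1.3 -22
```

```text
clock: 17.22
tool_pos: [0.5595, -0.2358, 0.1326]
eef_rot: [0.996, -0.026, -0.091, 0.0]
contact_force: [0.5, -0.1, -1.4]
opening: 0.353
clock: 17.63
tool_pos: [0.6273, -0.0771, 0.1174]
eef_rot: [0.986, -0.003, -0.168, -0.008]
contact_force: [0.6, 1.9, -1.7]
opening: 0.356
t=17.6 dist=74.3 ang=3.4 rows=2 tool-delta [ 36.9 -64.3  -4.1] [-1.4 -2.7 -1.4] F [ 0.6  1.9 -1.7] op 31.4
[18.5, -32.2, -2.0, -0.7, -1.4, -0.7]
[18.8, -31.9, -2.9, -0.7, -1.4, -0.7]
```

```bash
python3 -m creep '[17,-28,-2,-0.7,-1.4,-0.7, 17,-28,-2,-0.7,-1.4,-0.7, 0,0,0,0,0,0, 0,0,0,0,0,0]'
python3 plan.py 664 -13 60 1.3 -22
```

```text
clock: 17.97
tool_pos: [0.6569, -0.0188, 0.1019]
eef_rot: [0.98, 0.014, -0.197, 0.001]
contact_force: [-0.4, -1.7, -1.3]
opening: 0.356
t=18.0 dist=42.9 ang=0.8 rows=2 tool-delta [22.9 -5.4 35.8] [-0.1  0.7  0.4] F [-0.4 -1.7 -1.3] op 31.4
[11.5, -2.7, 17.9, -0.1, 0.3, 0.2]
[11.3, -2.8, 18.0, -0.1, 0.3, 0.2]
```

```bash
python3 -m creep '[12,-3,18,0,0.3,0.2, 11,-3,18,0,0.3,0.2, 0,0,0,0,0,0, 0,0,0,0,0,0]'
python3 plan.py 664 -13 30 1.3 -22; python3 - <<'E'
from h import *
s=snap('wrist','w14');s=snap('scene','s14')
E
```

```text
clock: 18.3
tool_pos: [0.6618, -0.0137, 0.055]
eef_rot: [0.981, 0.01, -0.193, 0.0]
contact_force: [-0.3, -1.0, -0.6]
opening: 0.35
t=18.3 dist=25.1 ang=0.4 rows=1 tool-delta [11.5 -0.6 22.3] [-0.3  0.3 -0.1] F [-0.3 -1.  -0.6] op 30.8
[11.5, -0.6, 22.3, -0.3, 0.3, -0.1]
```

View pics/w14.png

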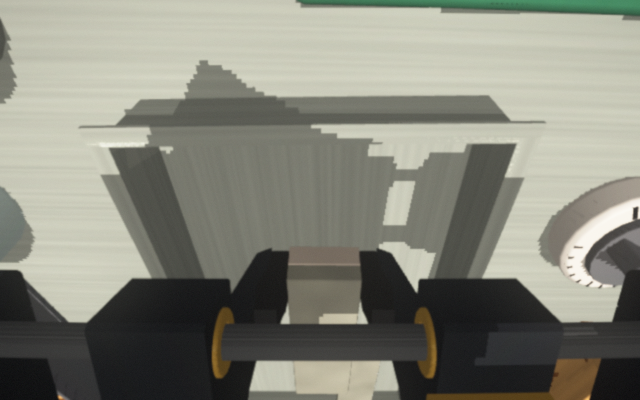

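View pics/s14.png

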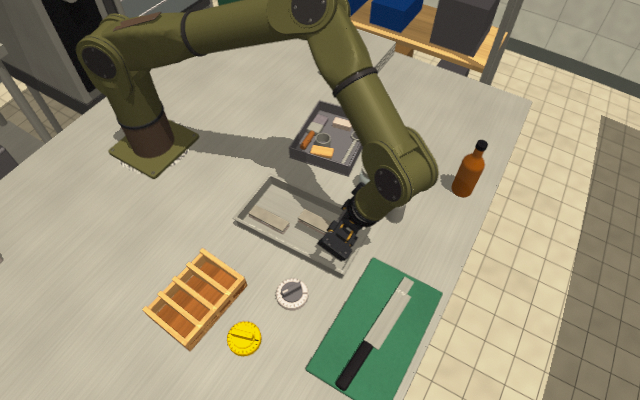

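```bash
python3 -m creep '[11,0,22,-0.3,0.3,0, 0,0,0,0,0,0, 0,0,0,0,0,0]'
python3 plan.py 664 -13 14 1.3 -22
python3 -m creep '[3,0,8,0,0,0, 2,0,4,0,0,0, 0,0,0,0,0,0, 0,0,0,0,0,0]'
python3 plan.py 664 -13 11 1.3 -22
```

```text
clock: 18.65
tool_pos: [0.6654, -0.0164, 0.0353]
eef_rot: [0.982, 0.009, -0.188, 0.004]
contact_force: [0.3, -0.4, -1.1]
opening: 0.36
t=18.6 dist=21.6 ang=0.5 rows=1 tool-delta [ 6.6 -3.5 20.3] [ 0.1 -0.3 -0.3] F [ 0.3 -0.4 -1.1] op 31.7
[6.6, -3.5, 20.3, 0.1, -0.3, -0.3]
clock: 18.98
tool_pos: [0.6671, -0.018, 0.0255]
eef_rot: [0.983, 0.008, -0.186, 0.004]
contact_force: [0.5, 0.5, -0.7]
opening: 0.352
t=19.0 dist=15.7 ang=0.7 rows=1 tool-delta [ 2.5 -5.1 14.6] [ 0.1 -0.6 -0.3] F [ 0.5  0.5 -0.7] op 31.0
[2.5, -5.1, 14.6, 0.1, -0.6, -0.3]
```

```bash
python3 -m creep '[2,-4,7,0,-0.6,-0.3, 1,0,5,0,0,0, 0,0,0,0,0,0, 0,0,0,0,0,0]'
python3 plan.py 664 -13 11 1.3 -22; python3 -c "
from h import *
print(get_state()['q'])"
```

```text
clock: 19.32
tool_pos: [0.6658, -0.0134, 0.0129]
eef_rot: [0.982, 0.012, -0.191, 0.003]
contact_force: [-0.4, 0.7, -0.3]
opening: 0.358
t=19.3 dist=2.7 ang=0.1 rows=1 tool-delta [-1.  -0.4  2.5] [0.1 0.  0. ] F [-0.4  0.7 -0.3] op 31.5
[-1.0, -0.4, 2.5, 0.1, 0.0, 0.0]
[-0.28115675  1.30814527  0.65772334  1.09810161 -0.62025381  1.32375713
 -1.18273683]
```

```bash
python3 -m creep '[0,0,1.5,0,0,0, 0,0,0,0,0,0]'
python3 -m creep '[0,0,0,0,0,0, 0,0,0,0,0,0, 0,0,0,0,0,0]' 46 30
python3 -m creep '[-5,0,-15,0,0,0, -10,0,-25,0,0,0, -10,0,-30,0,0,0, -10,0,-30,0,0,0, 0,0,0,0,0,0]'
python3 plan.py 470 330 200 12 0;python3 - <<'E'
from h import *
s=snap('wrist','w15')
E
```

```text
clock: 19.48
tool_pos: [0.665, -0.0133, 0.0112]
eef_rot: [0.981, 0.012, -0.191, 0.003]
contact_force: [0.8, -0.9, -1.7]
opening: 0.356
clock: 19.73
tool_pos: [0.6651, -0.0136, 0.0118]
eef_rot: [0.981, 0.012, -0.191, 0.004]
contact_force: [0.1, -0.1, 0.1]
opening: 0.522
clock: 20.15
tool_pos: [0.6695, -0.0141, 0.1251]
eef_rot: [0.981, 0.011, -0.193, 0.004]
contact_force: [1.0, -0.1, 0.9]
opening: 0.521
t=20.1 dist=404.7 ang=24.6 rows=11 tool-delta [-206.  -348.3    1.6] [ -1.8  22.2 -10.6] F [ 1.  -0.1  0.9] op 45.9
[-18.7, -31.7, 0.1, -0.2, 2.0, -1.0]
[-18.2, -32.0, -0.6, -0.2, 2.0, -1.0]
[-17.6, -32.3, -1.3, -0.2, 2.0, -1.0]
[-17.0, -32.6, -2.0, -0.2, 2.0, -1.0]
[-16.4, -32.8, -2.7, -0.2, 2.0, -1.0]
[-15.7, -33.1, -3.4, -0.2, 2.0, -1.0]
[-15.0, -33.3, -4.0, -0.2, 2.0, -1.0]
[-14.3, -33.6, -4.6, -0.2, 2.0, -1.0]
[-13.6, -33.8, -5.2, -0.2, 2.0, -1.0]
[-12.8, -34.0, -5.8, -0.2, 2.0, -1.0]
[-12.0, -34.2, -6.3, -0.2, 2.0, -1.0]
```

View pics/w15.png

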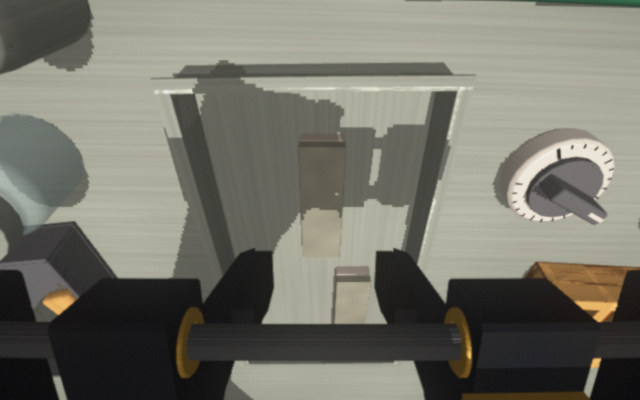

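```bash
python3 -m creep '[-25,0,-20,0,2,0, -30,-10,-25,0,3,-1, -25,-25,-10,0,3,-1, -18,-32,0,0,2,-1, -17,-32,0,0,2,-1]' 70 30
python3 plan.py 460 330 230 12 0
```

```text
clock: 20.62
tool_pos: [0.5694, 0.0727, 0.2039]
eef_rot: [0.995, 0.04, -0.092, 0.001]
contact_force: [0.6, 1.4, -0.2]
opening: 0.795
t=20.6 dist=280.9 ang=12.9 rows=8 tool-delta [ -91.4 -265.4   -8. ] [-1.  10.5 -7.4] F [ 0.6  1.4 -0.2] op 69.9
[-11.4, -33.2, -1.0, -0.1, 1.3, -0.9]
[-10.9, -33.4, -1.3, -0.1, 1.3, -0.9]
[-10.3, -33.5, -1.6, -0.1, 1.3, -0.9]
[-9.7, -33.7, -1.9, -0.1, 1.3, -0.9]
[-9.1, -33.8, -2.2, -0.1, 1.3, -0.9]
[-8.5, -34.0, -2.5, -0.1, 1.3, -0.9]
[-7.9, -34.1, -2.8, -0.1, 1.3, -0.9]
[-7.3, -34.2, -3.0, -0.1, 1.3, -0.9]
```

```bash
python3 -m creep '[-15,-33,-1,0,1.3,-0.9, -15,-33,-1,0,1.3,-0.9, -15,-34,-2,0,1.3,-0.9, -15,-34,-2,0,1.3,-0.9, -15,-34,-2,0,1.3,-0.9]'
python3 -m creep '[-14,-34,-2,0,1.3,-0.9, -14,-30,-3,0,1.3,-0.9, 0,0,0,0,0,0, 0,0,0,0,0,0]'
python3 plan.py 420 330 230 12 0;python3 - <<'E'
from h import *
s=snap('wrist','w16')
E
```

```text
clock: 21.03
tool_pos: [0.4701, 0.2362, 0.2266]
eef_rot: [0.996, 0.079, -0.033, -0.007]
contact_force: [0.5, 1.5, 0.6]
opening: 0.797
clock: 21.37
tool_pos: [0.4209, 0.3065, 0.2344]
eef_rot: [0.994, 0.103, -0.013, -0.012]
contact_force: [1.7, 0.4, 1.7]
opening: 0.797
t=21.4 dist=23.9 ang=2.1 rows=1 tool-delta [  4.  -23.1   5. ] [-1.6  1.4 -0.1] F [1.7 0.4 1.7] op 70.2
[4.0, -23.1, 5.0, -1.6, 1.4, -0.1]
```

View pics/w16.png

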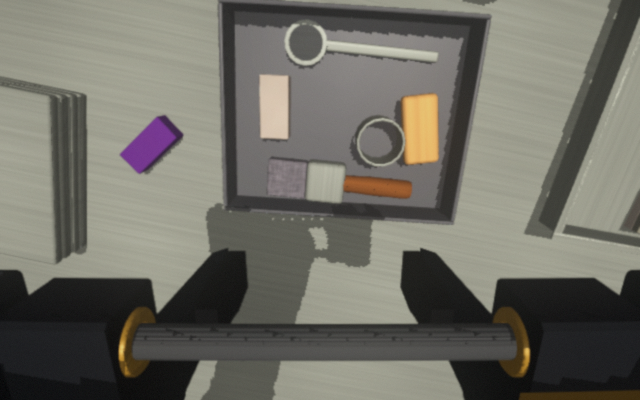

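```bash
python3 -m creep '[0,0,0,0,0,0]'; python3 - <<'E'
from h import *
s=snap('wrist','w17')
E
```

```text
clock: 21.5
tool_pos: [0.4208, 0.3063, 0.2341]
eef_rot: [0.994, 0.103, -0.014, -0.013]
contact_force: [0.3, -0.5, 1.0]
opening: 0.791
```

View pics/w17.png

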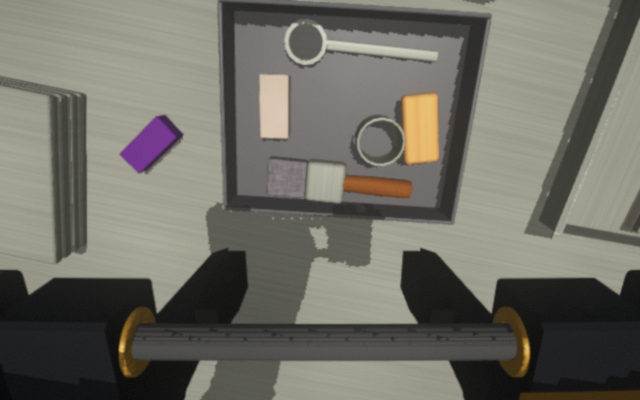

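```bash
python3 - <<'E'
from h import *
s=snap('wrist')
W=[at(s,uv,.024) for uv in [(260,75),(287,74),(289,137),(261,138)]]
for w in W: print(w.round(4))
W=np.array(W);print('c',W.mean(0)); 
for a,b in((3,0),(2,1)):
    d=W[b]-W[a];print(np.linalg.norm(d),np.degrees(np.arctan2(d[1],d[0])))
T=[at(s,uv,.045) for uv in [(219,1),(490,15),(455,222),(223,208)]]
for w in T: print('tub',w.round(4))
E
python3 plan.py 465 370 100 12 0
```

```text
[0.4896 0.3883 0.024 ]
[0.4956 0.3636 0.024 ]
[0.4382 0.3515 0.024 ]
[0.4315 0.3784 0.024 ]
c [0.46371647 0.37045947 0.024     ]
0.05888348314773315 9.674953369087863
0.05858884600949972 11.973486788160727
tub [0.5413 0.427  0.045 ]
tub [0.5768 0.2039 0.045 ]
tub [0.3941 0.174  0.045 ]
tub [0.359  0.4017 0.045 ]
t=21.6 dist=154.9 ang=2.2 rows=5 tool-delta [ 59.3 -50.2 134.1] [-1.6  1.4 -0.2] F [ 0.3 -0.5 -0.2] op 70.1
[11.9, -10.0, 26.8, -0.3, 0.3, -0.0]
[11.7, -10.2, 26.8, -0.3, 0.3, -0.0]
[11.6, -10.3, 26.8, -0.3, 0.3, -0.0]
[11.5, -10.5, 26.8, -0.3, 0.3, -0.0]
[11.4, -10.6, 26.8, -0.3, 0.3, -0.0]
```

```bash
python3 -m creep '[12,-10,22,-0.4,0.4,0, 12,-10,24,-0.4,0.4,0, 12,-10,24,-0.4,0.4,0, 12,-10,24,-0.4,0.4,0, 6,-6,15,0,0,0]' 38 30
python3 -m creep '[0,0,0,0,0,0, 0,0,0,0,0,0]'
python3 plan.py 464.5 368.5 70 11 0
```

```text
clock: 22.02
tool_pos: [0.4741, 0.3567, 0.1253]
eef_rot: [0.996, 0.093, 0.006, -0.0]
contact_force: [0.3, -0.1, -0.6]
opening: 0.445
clock: 22.18
tool_pos: [0.4754, 0.3544, 0.1216]
eef_rot: [0.996, 0.092, 0.005, 0.001]
contact_force: [-0.0, -0.6, 0.4]
opening: 0.431
t=22.2 dist=54.6 ang=0.7 rows=2 tool-delta [ -8.6 -16.1  51.5] [ 0.2 -0.5 -0.5] F [-0.  -0.6  0.4] op 38.0
[-4.3, -8.0, 25.7, 0.1, -0.3, -0.2]
[-4.2, -8.0, 25.8, 0.1, -0.3, -0.2]
```

```bash
python3 -m creep '[-5,-8,20,0,-0.3,-0.2, -4,-8,20,0,-0.3,-0.2, 0,0,0,0,0,0, 0,0,0,0,0,0]'
python3 plan.py 464.5 368.5 50 11 0
```

```text
clock: 22.52
tool_pos: [0.4687, 0.363, 0.0854]
eef_rot: [0.996, 0.091, 0.002, 0.002]
contact_force: [0.2, -0.4, 1.2]
opening: 0.432
t=22.5 dist=36.1 ang=0.7 rows=1 tool-delta [-3.3 -6.4 35.3] [ 0.3 -0.2 -0.6] F [ 0.2 -0.4  1.2] op 38.0
[-3.3, -6.4, 35.3, 0.3, -0.2, -0.6]
```

```bash
python3 -m creep '[-3,-6,14,0.3,0,-0.6, 0,0,14,0,0,0, 0,0,0,0,0,0, 0,0,0,0,0,0]'
python3 plan.py 464.5 368.5 30 11 0;python3 - <<'E'
from h import *
s=snap('wrist','w18')
E
```

```text
clock: 22.85
tool_pos: [0.4702, 0.3653, 0.0643]
eef_rot: [0.996, 0.093, 0.007, -0.001]
contact_force: [0.5, -0.4, -0.4]
opening: 0.428
t=22.9 dist=34.9 ang=0.9 rows=1 tool-delta [-5.5 -4.2 34.3] [-0.  -0.8 -0.3] F [ 0.5 -0.4 -0.4] op 37.7
[-5.5, -4.2, 34.3, -0.0, -0.8, -0.3]
```

View pics/w18.png

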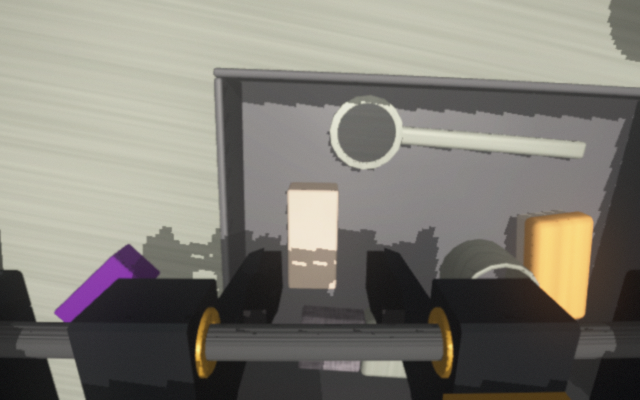

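```bash
python3 -m creep '[-5,-4,12,0,-0.8,-0.3, 0,0,8,0,0,0, 0,0,0,0,0,0, 0,0,0,0,0,0]'
python3 plan.py 464.5 368.5 14 11 0
```

```text
clock: 23.23
tool_pos: [0.4666, 0.3685, 0.046]
eef_rot: [0.995, 0.095, 0.002, -0.001]
contact_force: [-1.2, 0.7, -0.6]
opening: 0.432
t=23.2 dist=32.1 ang=0.3 rows=1 tool-delta [-2.2 -0.4 32. ] [-0.1 -0.2 -0. ] F [-1.2  0.7 -0.6] op 38.0
[-2.2, -0.4, 32.0, -0.1, -0.2, -0.0]
```

```bash
python3 -m creep '[-2,-1,12,0,0,0, 0,0,8,0,0,0, 0,0,6,0,0,0, 0,0,0,0,0,0, 0,0,0,0,0,0]'
python3 plan.py 464.5 368.5 12 11 0
```

```text
clock: 23.65
tool_pos: [0.4653, 0.3692, 0.019]
eef_rot: [0.995, 0.095, 0.002, -0.001]
contact_force: [-0.1, 0.1, -0.8]
opening: 0.432
t=23.6 dist=7.1 ang=0.3 rows=1 tool-delta [-0.9  0.5  7. ] [-0.1 -0.3 -0. ] F [-0.1  0.1 -0.8] op 38.0
[-0.9, 0.5, 7.0, -0.1, -0.3, -0.0]
```

```bash
python3 - <<'E'
from h import *
s=snap('wrist','w19')
E
```

```text
(no output)
```

View pics/w19.png

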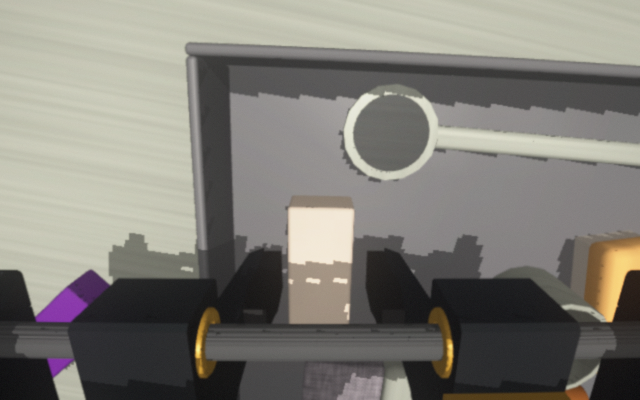

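```bash
python3 -m creep '[-1,0,4,0,0,0, 0,0,3,0,0,0, 0,0,0,0,0,0, 0,0,0,0,0,0]'
python3 -m creep '[0,0,0,0,0,0, 0,0,0,0,0,0, 0,0,0,0,0,0, 0,0,0,0,0,0]' 10 40
python3 -m creep '[0,0,-15,0,0,0, 0,0,-25,0,0,0, 0,0,-30,0,0,0, 0,0,-30,0,0,0, 0,0,0,0,0,0]'
python3 plan.py 475 25 150 91.3 0;python3 - <<'E'
from h import *
s=snap('wrist','w20')
E
```

```text
clock: 24.03
tool_pos: [0.4649, 0.3691, 0.0123]
eef_rot: [0.995, 0.095, 0.003, -0.001]
contact_force: [-0.1, 0.5, 0.1]
opening: 0.432
clock: 24.37
tool_pos: [0.465, 0.3693, 0.0126]
eef_rot: [0.995, 0.095, 0.003, -0.002]
contact_force: [0.8, 0.1, -0.4]
opening: 0.314
clock: 24.78
tool_pos: [0.4631, 0.3675, 0.1142]
eef_rot: [0.995, 0.095, 0.001, 0.0]
contact_force: [2.0, 0.1, 0.0]
opening: 0.311
t=24.8 dist=344.6 ang=80.4 rows=12 tool-delta [-53.  338.6 -35.7] [  0.1  -0.  -80.4] F [2.  0.1 0. ] op 27.3
[-4.4, 28.2, -3.0, 0.0, -0.0, -6.7]
[-7.7, 27.5, -3.0, 0.0, -0.0, -6.7]
[-10.8, 26.4, -3.0, 0.0, -0.0, -6.7]
[-13.8, 25.0, -3.0, 0.0, -0.0, -6.7]
[-16.7, 23.2, -3.0, 0.0, -0.0, -6.7]
[-19.3, 21.1, -3.0, 0.0, -0.0, -6.7]
[-21.6, 18.7, -3.0, 0.0, -0.0, -6.7]
[-23.6, 16.1, -3.0, 0.0, -0.0, -6.7]
[-25.3, 13.2, -3.0, 0.0, -0.0, -6.7]
[-26.7, 10.1, -3.0, 0.0, -0.0, -6.7]
[-27.7, 7.0, -3.0, 0.0, -0.0, -6.7]
[-28.3, 3.7, -3.0, 0.0, -0.0, -6.7]
```

View pics/w20.png

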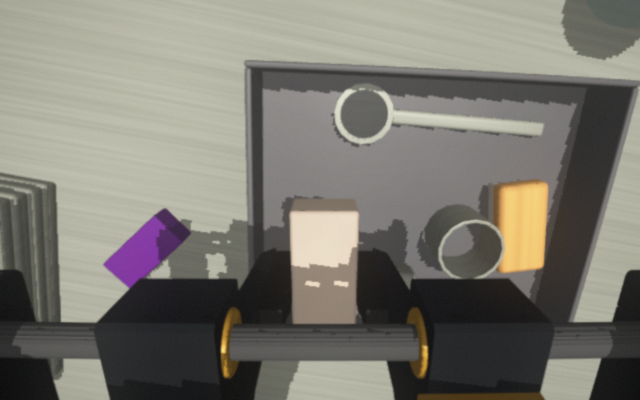

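```bash
python3 -m creep '[-3,25,-10,0,0,1, -3,36,-10,0,0,1.5, -3,38,-10,0,0,1.5, 0,38,-5,0,0,1.5, 0,38,0,0,0,1.5]'
python3 plan.py 475 20 140 1.3 0
```

```text
clock: 25.25
tool_pos: [0.4741, 0.2002, 0.1424]
eef_rot: [0.999, 0.044, -0.004, -0.002]
contact_force: [0.6, -0.7, -2.0]
opening: 0.313
t=25.2 dist=180.2 ang=3.8 rows=5 tool-delta [-15.  179.6   1.6] [-0.3  0.4  3.8] F [ 0.6 -0.7 -2. ] op 27.5
[-3.0, 35.9, 0.3, -0.1, 0.1, 0.8]
[-2.5, 36.0, 0.3, -0.1, 0.1, 0.8]
[-2.1, 36.0, 0.4, -0.1, 0.1, 0.8]
[-1.6, 36.0, 0.4, -0.1, 0.1, 0.8]
[-1.1, 36.0, 0.4, -0.1, 0.1, 0.8]
```

```bash
python3 -m creep '[-3,36,0,0,0,0.8, -3,36,0,0,0,0.8, -2,36,0,0,0,0.8, -2,36,0,0,0,0.8, -1,18,0,0,0,0.8]'
python3 -m creep '[0,0,0,0,0,0, 0,0,0,0,0,0]'
python3 plan.py 475 20 60 1.3 0
```

```text
clock: 25.67
tool_pos: [0.4705, 0.0264, 0.1387]
eef_rot: [1.0, 0.006, -0.006, 0.0]
contact_force: [-0.1, -0.4, 0.1]
opening: 0.316
clock: 25.83
tool_pos: [0.4692, 0.0205, 0.1378]
eef_rot: [1.0, 0.0, -0.007, 0.002]
contact_force: [0.5, 0.6, -0.9]
opening: 0.314
t=25.8 dist=78.0 ang=1.5 rows=3 tool-delta [ 6.9  0.3 77.7] [ 0.2  0.8 -1.2] F [ 0.5  0.6 -0.9] op 27.7
[2.3, 0.1, 25.9, 0.1, 0.3, -0.4]
[2.2, 0.1, 25.9, 0.1, 0.3, -0.4]
[2.1, 0.2, 25.9, 0.1, 0.3, -0.4]
```

```bash
python3 -m creep '[2,0,22,0,0.3,-0.4, 2,0,26,0,0.3,-0.4, 2,0,26,0,0.3,-0.4, 0,0,0,0,0,0, 0,0,0,0,0,0]'
python3 plan.py 475 20 30 1.3 0
python3 - <<'E'
from h import *
s=snap('wrist','w21')
E
```

```text
clock: 26.25
tool_pos: [0.4751, 0.0284, 0.0595]
eef_rot: [1.0, 0.016, 0.001, -0.001]
contact_force: [0.5, -0.2, -0.4]
opening: 0.315
t=26.2 dist=30.7 ang=0.6 rows=1 tool-delta [-0.4  8.5 29.5] [-0.1 -0.1  0.6] F [ 0.5 -0.2 -0.4] op 27.7
[-0.4, 8.5, 29.5, -0.1, -0.1, 0.6]
```

View pics/w21.png

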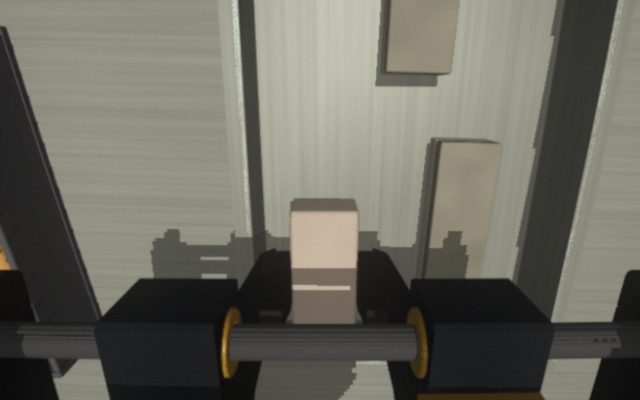

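```bash
python3 -m creep '[0,9,0,0,0,0.6, 0,0,10,0,0,0, 0,0,10,0,0,0, 0,0,0,0,0,0, 0,0,0,0,0,0]'
python3 plan.py 475 19 13 1.3 0
```

```text
clock: 26.72
tool_pos: [0.4785, 0.0179, 0.0442]
eef_rot: [1.0, 0.012, 0.005, 0.001]
contact_force: [-0.6, 0.0, -0.8]
opening: 0.314
t=26.7 dist=31.4 ang=0.5 rows=1 tool-delta [-3.8 -1.3 31.2] [ 0.1 -0.5  0. ] F [-0.6  0.  -0.8] op 27.6
[-3.8, -1.3, 31.2, 0.1, -0.5, 0.0]
```

```bash
python3 -m creep '[-3,-1,12,0,-0.5,0, 0,0,10,0,0,0, 0,0,6,0,0,0, 0,0,0,0,0,0, 0,0,0,0,0,0]'
python3 plan.py 475 19 11.5 1.3 0
```

```text
clock: 27.13
tool_pos: [0.4786, 0.0169, 0.02]
eef_rot: [1.0, 0.011, 0.004, 0.003]
contact_force: [-0.3, -0.5, -0.0]
opening: 0.312
t=27.1 dist=9.5 ang=0.6 rows=1 tool-delta [-3.6 -2.2  8.5] [ 0.4 -0.4  0. ] F [-0.3 -0.5 -0. ] op 27.5
[-3.6, -2.2, 8.5, 0.4, -0.4, 0.0]
```

```bash
python3 -m creep '[0,-1,5,0.4,-0.4,0, 0,0,4,0,0,0, 0,0,0,0,0,0, 0,0,0,0,0,0]'
python3 -m creep '[0,0,0.5,0,0,0, 0,0,0,0,0,0, 0,0,0,0,0,0]'
```

```text
clock: 27.47
tool_pos: [0.4796, 0.0178, 0.0118]
eef_rot: [1.0, 0.012, 0.001, -0.0]
contact_force: [0.4, -0.2, -1.3]
opening: 0.313
clock: 27.72
tool_pos: [0.4796, 0.0178, 0.0114]
eef_rot: [1.0, 0.012, 0.001, -0.0]
contact_force: [0.6, 0.4, -1.3]
opening: 0.314
```

```bash
python3 -m creep '[0,0,0.7,0,0,0, 0,0,0,0,0,0]'
python3 -m creep '[0,0,0,0,0,0, 0,0,0,0,0,0, 0,0,0,0,0,0]' 37 30
python3 -m creep '[0,0,-15,0,0,0, 0,0,-25,0,0,0, -10,0,-35,0,0,0, -20,0,-35,0,0,0, -20,0,-30,0,0,0]'
python3 -m creep '[-20,0,-20,0,0,0, 0,0,0,0,0,0, 0,0,0,0,0,0]'
python3 plan.py 590 -170 200 1.3 0
python3 - <<'E'
from h import *
s=snap('wrist','w22')
E
```

```text
clock: 27.88
tool_pos: [0.4797, 0.0178, 0.011]
eef_rot: [1.0, 0.012, 0.001, -0.0]
contact_force: [-0.4, -0.1, -0.6]
opening: 0.312
clock: 28.13
tool_pos: [0.4797, 0.0178, 0.0111]
eef_rot: [1.0, 0.012, 0.002, -0.0]
contact_force: [-0.3, 0.3, -0.4]
opening: 0.418
clock: 28.55
tool_pos: [0.4297, 0.0163, 0.1505]
eef_rot: [1.0, 0.011, -0.001, -0.001]
contact_force: [-0.0, 0.4, 0.2]
opening: 0.417
clock: 28.8
tool_pos: [0.4068, 0.0161, 0.1758]
eef_rot: [1.0, 0.01, 0.001, -0.002]
contact_force: [1.8, 0.8, -0.3]
opening: 0.421
t=28.8 dist=262.3 ang=0.3 rows=7 tool-delta [179.4 189.8 -24.6] [-0.2 -0.1 -0.1] F [ 1.8  0.8 -0.3] op 37.1
[25.6, 27.1, -3.5, -0.0, -0.0, -0.0]
[25.6, 27.1, -3.5, -0.0, -0.0, -0.0]
[25.6, 27.1, -3.5, -0.0, -0.0, -0.0]
[25.6, 27.1, -3.5, -0.0, -0.0, -0.0]
[25.6, 27.1, -3.5, -0.0, -0.0, -0.0]
[25.6, 27.2, -3.5, -0.0, -0.0, -0.0]
[25.6, 27.2, -3.5, -0.0, -0.0, -0.0]
```

View pics/w22.png

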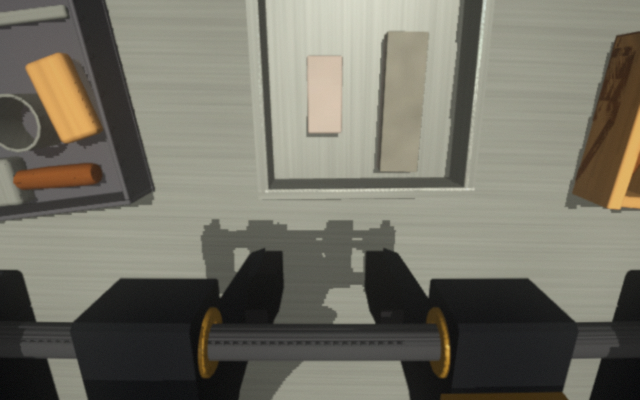

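```bash
python3 -m creep '[18,25,-8,0,0,0, 22,30,-8,0,0,0, 22,32,-4,0,0,0, 22,32,0,0,0,0, 22,32,0,0,0,0]' 37 30
python3 -m creep '[22,32,0,0,0,0, 20,20,0,0,0,0, 0,0,0,0,0,0, 0,0,0,0,0,0]'
python3 plan.py 560 -190 200 1.3 0
python3 - <<'E'
from h import *
s=snap('wrist','w23')
E
```

```text
clock: 29.27
tool_pos: [0.5177, -0.1281, 0.1874]
eef_rot: [1.0, 0.02, -0.007, -0.006]
contact_force: [0.1, 1.1, -0.2]
opening: 0.42
clock: 29.6
tool_pos: [0.5696, -0.1915, 0.1791]
eef_rot: [1.0, 0.017, -0.007, -0.003]
contact_force: [-0.6, -0.1, -0.6]
opening: 0.419
t=29.6 dist=23.1 ang=1.1 rows=1 tool-delta [ -9.8  -1.9 -20.8] [-0.4  0.8  0.6] F [-0.6 -0.1 -0.6] op 36.9
[-9.8, -1.9, -20.8, -0.4, 0.8, 0.6]
```

View pics/w23.png

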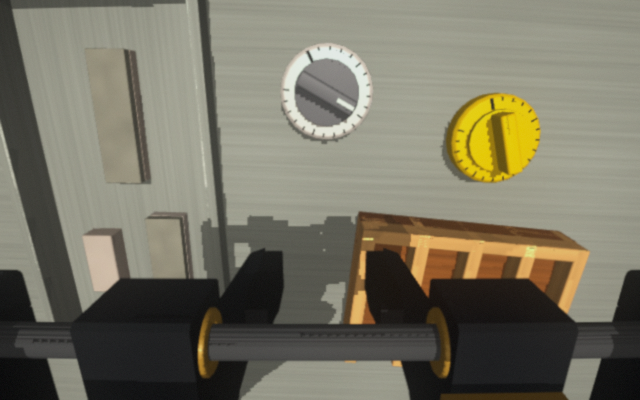

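```bash
python3 - <<'E'
from h import *
s=snap('wrist')
i=cv2.cvtColor(s['color'],cv2.COLOR_RGB2BGR)
cv2.imwrite('pics/w23a.png',cv2.resize(i[35:145,270:385],None,fx=5,fy=5,interpolation=cv2.INTER_CUBIC))
np.save('cal23.npy',np.array([0]))
import pickle;pickle.dump({k:s[k] for k in s if k!='color'},open('c23.pkl','wb'))
E
```

```text
(no output)
```

View pics/w23a.png

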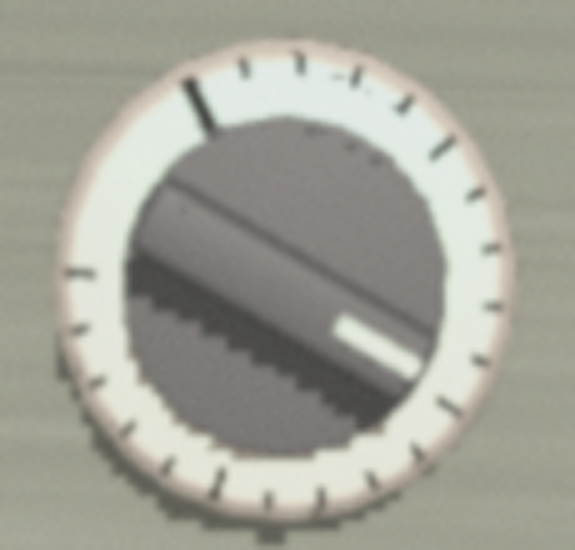

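```bash
cat > dial.py <<'E'
from h import *
import pickle
def circ(P):
    A=np.c_[2*P,np.ones(len(P))];x=np.linalg.lstsq(A,(P**2).sum(1),rcond=None)[0]
    return x[:2],np.sqrt(x[2]+x[:2]@x[:2])
E
python3 - <<'E'
from dial import *
s=pickle.load(open('c23.pkl','rb'))
g=lambda u,v:(270+u/5,35+v/5)
W=lambda u,v,z:at(s,g(u,v),z)[:2]
# mark mid-points (minor) 1..20 that are clear
marks={0:(198,105),1:(245,68),2:(300,64),3:(357,76),4:(404,104),5:(442,149),6:(477,193),7:(491,248),8:(492,306),9:(480,360),10:(452,406),11:(418,454),12:(372,481),13:(321,497),14:(268,500),15:(218,485),16:(168,465),17:(128,427),18:(97,381),19:(80,329),20:(80,272)}
P=np.array([W(*marks[k],.022) for k in marks])
sel=[1,2,3,4,6,7,8,9,11,12,13,14,16,17,18,19]
c,r=circ(P[sel]);print('centre',c,r)
a=np.unwrap(np.arctan2(P[:,1]-c[1],P[:,0]-c[0]))
k=np.arange(21);fit=np.polyfit(k,np.degrees(a),1);print(fit,'zero dir deg',fit[1]); print((np.degrees(a)-np.polyval(fit,k)).round(1))
e1=W(340,325,.048);e2=W(418,368,.048);d=e2-e1
print('mark dir',np.degrees(np.arctan2(d[1],d[0])),e1,e2,'from centre',np.degrees(np.arctan2(e2[1]-c[1],e2[0]-c[0])))
# bar top edges
for p,q in(((170,178),(435,335)),((150,250),(410,385))):
    d=W(*q,.048)-W(*p,.048);print('bar edge',np.degrees(np.arctan2(d[1],d[0])),np.linalg.norm(d))
E
```

```text
centre [ 0.64072721 -0.19011087] 0.0337695838761695
[-15.0434173   28.12135227] zero dir deg 28.12135227463722
[-0.1 -0.5  0.  -0.3  0.4 -0.1  0.   0.3 -0.   0.3  0.7 -0.3 -0.  -0.
 -0.   0.1 -0.  -0.2 -0.3  0.1 -0.1]
mark dir -115.85042913246055 [ 0.63651302 -0.19841841] [ 0.63075051 -0.21031201] from centre -116.28330430106288
bar edge -117.45833878828148 0.044681660853398315
bar edge -114.59105249063265 0.04300638361783626
```

```bash
python3 -c "
from h import *
s=get_state();print(s['q'],s['tool_pos'],s['clock'])"; python3 plan.py 640.7 -190.1 130 -62 0; python3 plan.py 640.7 -190.1 130 64 0 | head -3
```

```text
[-0.06826748  0.81314535  0.58790476  1.71065895 -0.58605408  0.81831149
 -0.74173379] [ 0.568712   -0.1899383   0.17947881] 29.7
t=29.7 dist=87.4 ang=64.0 rows=10 tool-delta [72.7  3.  48.4] [ 0.1  1.  64. ] F [-1.1  0.1  0.2] op 37.0
[7.3, 0.3, 4.8, 0.0, 0.1, 6.4]
[7.2, -0.5, 4.9, 0.0, 0.1, 6.4]
[7.1, -1.3, 4.9, 0.0, 0.1, 6.4]
[6.9, -2.1, 4.9, 0.0, 0.1, 6.4]
[6.7, -2.9, 4.9, 0.0, 0.1, 6.4]
[6.3, -3.6, 4.9, 0.0, 0.1, 6.4]
[5.8, -4.3, 4.9, 0.0, 0.1, 6.4]
[5.3, -4.9, 4.9, 0.0, 0.1, 6.4]
[4.7, -5.4, 4.9, 0.0, 0.1, 6.4]
[4.1, -5.9, 4.9, 0.0, 0.1, 6.4]
t=29.7 dist=87.4 ang=62.0 rows=10 tool-delta [72.7  3.  48.4] [ -0.8   0.5 -62. ] F [-1.1  0.1  0.2] op 37.0
[7.3, 0.3, 4.8, -0.1, 0.1, -6.2]
[7.2, 1.1, 4.8, -0.1, 0.1, -6.2]
```

```bash
python3 -m creep '[7,0,3,0,0,6.4, 7,0,3,0,0,6.8, 7,-1,3,0,0,6.8, 7,-2,3,0,0,6.8, 7,-3,3,0,0,6.8]' 40 30
python3 -m creep '[6,-3,3,0,0,6.8, 6,-4,3,0,0,6.8, 5,-5,3,0,0,6.8, 5,-5,3,0,0,6.8, 4,-6,3,0,0,6.8]'
python3 plan.py 640.7 -190.1 130 -116 0
```

```text
clock: 30.12
tool_pos: [0.6011, -0.1827, 0.1613]
eef_rot: [0.959, -0.282, -0.013, -0.006]
contact_force: [0.3, 0.5, -0.5]
opening: 0.449
clock: 30.53
tool_pos: [0.6346, -0.1743, 0.1418]
eef_rot: [0.828, -0.56, -0.019, -0.005]
contact_force: [0.4, -1.0, 0.0]
opening: 0.453
t=30.5 dist=20.7 ang=47.9 rows=8 tool-delta [17.4  0.1 11.2] [ 1.6  1.7 47.8] F [ 0.4 -1.   0. ] op 39.9
[2.2, 0.0, 1.4, 0.2, 0.2, 6.0]
[2.2, -0.2, 1.4, 0.2, 0.2, 6.0]
[2.1, -0.4, 1.4, 0.2, 0.2, 6.0]
[2.1, -0.6, 1.4, 0.2, 0.2, 6.0]
[2.0, -0.8, 1.4, 0.2, 0.2, 6.0]
[1.9, -1.0, 1.4, 0.2, 0.2, 6.0]
[1.7, -1.2, 1.5, 0.2, 0.2, 6.0]
[1.6, -1.4, 1.5, 0.2, 0.2, 6.0]
```

```bash
python3 -m creep '[2,0,1,0.3,0.3,6.4, 2,0,1,0.3,0.3,6.4, 2,0,1,0.3,0.3,6.4, 2,-1,1,0.3,0.3,6.4, 2,-1,1,0.3,0.3,6.4]'
python3 -m creep '[1,-1,1,0,0,6, 1,-1,1,0,0,6, 0,0,0,0,0,0, 0,0,0,0,0,0]'
python3 plan.py 640.7 -190.1 90 -116 0;python3 -c "
from h import *
s=get_state();print(s['q'])"
```

```text
clock: 30.95
tool_pos: [0.6367, -0.1722, 0.1313]
eef_rot: [-0.634, 0.774, 0.007, 0.004]
contact_force: [-0.1, 0.6, -0.4]
opening: 0.455
clock: 31.28
tool_pos: [0.6356, -0.1663, 0.1264]
eef_rot: [-0.546, 0.838, 0.013, 0.003]
contact_force: [-1.1, -0.4, -0.8]
opening: 0.452
t=31.3 dist=43.8 ang=2.6 rows=2 tool-delta [ 20.4 -14.9  35.8] [1.  1.  2.2] F [-1.1 -0.4 -0.8] op 39.8
[10.2, -7.4, 17.9, 0.5, 0.5, 1.1]
[9.9, -7.5, 18.0, 0.5, 0.5, 1.1]
[-0.21948915  1.07069511  0.91733425  1.56779883 -0.97313035  1.03492787
 -2.55718003]
```

```bash
python3 -m creep '[10,-7,8,0.5,0.5,1, 10,-7,8,0.5,0.5,1, 0,0,0,0,0,0, 0,0,0,0,0,0]'
python3 plan.py 640.7 -190.1 70 -116 0
```

```text
clock: 31.62
tool_pos: [0.6399, -0.1899, 0.1075]
eef_rot: [-0.533, 0.846, 0.001, 0.0]
contact_force: [-0.4, -0.1, -0.4]
opening: 0.456
t=31.6 dist=37.5 ang=0.5 rows=1 tool-delta [-0.1 -0.8 37.5] [0.  0.  0.5] F [-0.4 -0.1 -0.4] op 40.1
[-0.1, -0.8, 37.5, 0.0, 0.0, 0.5]
```

```bash
python3 -m creep '[0,-1,14,0,0,0.5, 0,0,14,0,0,0, 0,0,10,0,0,0, 0,0,0,0,0,0, 0,0,0,0,0,0]'
python3 plan.py 640.7 -190.1 60 -116 0
python3 - <<'E'
from h import *
s=snap('wrist','w24')
E
```

```text
clock: 32.03
tool_pos: [0.6407, -0.1925, 0.0681]
eef_rot: [-0.53, 0.848, -0.0, 0.0]
contact_force: [0.1, -1.2, 0.6]
opening: 0.454
t=32.0 dist=8.4 ang=0.0 rows=1 tool-delta [-2.1  1.1  8.1] [-0. -0. -0.] F [ 0.1 -1.2  0.6] op 39.9
[-2.1, 1.1, 8.1, -0.0, -0.0, -0.0]
```

View pics/w24.png

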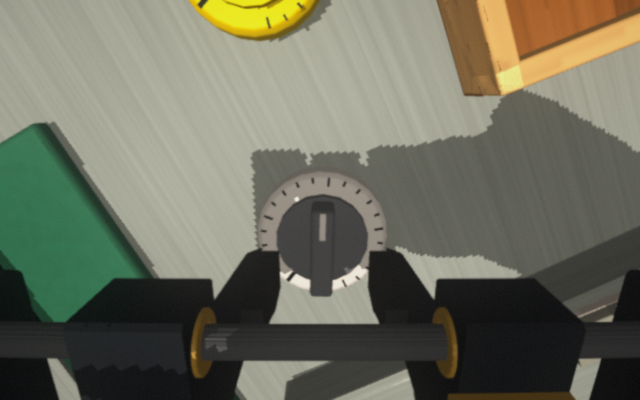

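```bash
python3 -m creep '[-2,1,10,0,0,0, 0,0,10,0,0,0, 0,0,8,0,0,0, 0,0,0,0,0,0, 0,0,0,0,0,0]'
python3 plan.py 640.7 -190.1 33 -116 0
```

```text
clock: 32.5
tool_pos: [0.6416, -0.1901, 0.0388]
eef_rot: [-0.53, 0.848, -0.001, 0.001]
contact_force: [0.0, 0.8, -0.4]
opening: 0.453
t=32.5 dist=5.9 ang=0.1 rows=1 tool-delta [0.4 0.8 5.8] [-0.1 -0.   0. ] F [ 0.   0.8 -0.4] op 39.9
[0.4, 0.8, 5.8, -0.1, -0.0, 0.0]
```

```bash
python3 -m creep '[0.4,0.8,4,0,0,0, 0,0,1.5,0,0,0, 0,0,0,0,0,0]'
python3 -m creep '[0,0,0,0,0,0, 0,0,0,0,0,0, 0,0,0,0,0,0, 0,0,0,0,0,0, 0,0,0,0,0,0]' 2 25
python3 plan.py 640.7 -190.1 33 -116 0;python3 -c "
from h import *
s=get_state();print(s['q'],s['moment'])"
```

```text
clock: 32.75
tool_pos: [0.6407, -0.1903, 0.0329]
eef_rot: [-0.53, 0.848, -0.001, 0.001]
contact_force: [-0.5, -0.2, -0.7]
opening: 0.458
clock: 33.17
tool_pos: [0.6425, -0.1914, 0.0338]
eef_rot: [-0.53, 0.848, -0.003, 0.002]
contact_force: [3.5, -1.9, -2.7]
opening: 0.138
t=33.2 dist=2.4 ang=0.4 rows=1 tool-delta [-0.4  2.2  0.7] [-0.4 -0.1  0. ] F [ 3.5 -1.9 -2.7] op 12.1
[-0.4, 2.2, 0.7, -0.4, -0.1, 0.0]
[-0.12630062  1.1488577   0.73098029  1.57088477 -0.98310036  0.81706661
 -2.57615536] [-0.25674726 -0.71718964 -0.01125431]
```

```bash
python3 -m creep '[0,0.5,0,0,0,-4, 0,0,0,0,0,-5, 0,0,0,0,0,-5, 0,0,0,0,0,-5, 0,0,0,0,0,-5]'
python3 plan.py 640.7 -190.1 33 28 0|head -1
python3 -m creep '[0,0,0,0,0,-5, 0,0,0,0,0,-5, 0,0,0,0,0,-5, 0,0,0,0,0,-5, 0,0,0,0,0,-5]'
python3 plan.py 640.7 -190.1 33 28 0|head -1;python3 -c "
from h import *
s=get_state();print(s['q'],s['moment'])"
```

```text
clock: 33.58
tool_pos: [0.6432, -0.1916, 0.0337]
eef_rot: [-0.701, 0.713, -0.005, 0.0]
contact_force: [0.1, -1.1, -1.1]
opening: 0.132
t=33.6 dist=3.0 ang=119.0 rows=18 tool-delta [-1.5  2.6  0.7] [ 1.00e-01 -7.00e-01 -1.19e+02] F [ 0.1 -1.1 -1.1] op 11.6
clock: 34.0
tool_pos: [0.6439, -0.1915, 0.0337]
eef_rot: [0.845, -0.535, 0.006, 0.001]
contact_force: [1.0, -0.3, -1.7]
opening: 0.135
t=34.0 dist=3.6 ang=92.7 rows=14 tool-delta [-2.7  2.3  0.7] [  0.3  -0.7 -92.7] F [ 1.  -0.3 -1.7] op 11.9
[-0.04050151  1.08380453  0.52468242  1.56446376 -0.75533841  0.69356743
 -1.85386729] [ 0.15304132 -0.1213037  -0.02552273]
```

```bash
python3 -m creep '[-1,1,0,0,0,-5.5, -1,0.5,0,0,0,-5.5, 0,0,0,0,0,-5.5, 0,0,0,0,0,-5.5, 0,0,0,0,0,-5.5]'
python3 plan.py 640.7 -190.1 33 28 0|head -1
python3 -m creep '[0,0,0,0,0,-5.5, 0,0,0,0,0,-5.5, 0,0,0,0,0,-5.5, 0,0,0,0,0,-5.5, 0,0,0,0,0,-5.5]'
python3 plan.py 640.7 -190.1 33 28 0|head -1;python3 -c "
from h import *
s=get_state();print(s['q'],s['moment'])"
```

```text
clock: 34.42
tool_pos: [0.6446, -0.191, 0.0337]
eef_rot: [0.952, -0.307, 0.008, 0.002]
contact_force: [1.2, -0.4, -1.6]
opening: 0.13
t=34.4 dist=4.0 ang=63.8 rows=10 tool-delta [-3.7  1.5  0.7] [  0.5  -0.9 -63.8] F [ 1.2 -0.4 -1.6] op 11.5
clock: 34.83
tool_pos: [0.6449, -0.1903, 0.0338]
eef_rot: [0.998, -0.06, 0.007, 0.004]
contact_force: [0.4, -0.7, -1.8]
opening: 0.133
t=34.8 dist=4.2 ang=34.9 rows=6 tool-delta [-4.2  0.3  0.7] [  0.7  -0.7 -34.9] F [ 0.4 -0.7 -1.8] op 11.7
[ 0.0746637   1.03105718  0.27648449  1.56193156 -0.42246835  0.59149719
 -1.11777728] [ 0.16374509  0.02658934 -0.01625381]
```

```bash
python3 -m creep '[-1.5,0,0,0,0,-5.5, -1,0,0,0,0,-5.5, 0,0,0,0,0,-5.5, 0,0,0,0,0,-5.5, 0,0,0,0,0,-5]'
python3 plan.py 640.7 -190.1 33 28 0|head -1;python3 -c "
from h import *
s=get_state();print(s['q'],s['moment'])"
python3 -m creep '[0,0,0,0,0,-3, 0,0,0,0,0,-2, 0,0,0,0,0,0]'
python3 plan.py 640.7 -190.1 33 28 0|head -1;python3 -c "
from h import *
s=get_state();print(s['q'],s['moment'])"
```

```text
clock: 35.25
tool_pos: [0.6447, -0.1895, 0.0337]
eef_rot: [0.982, 0.187, 0.008, 0.006]
contact_force: [0.7, -1.2, -1.2]
opening: 0.135
t=35.2 dist=4.1 ang=6.6 rows=1 tool-delta [-4.  -0.9  0.6] [ 0.9 -0.7 -6.4] F [ 0.7 -1.2 -1.2] op 11.8
[ 0.13473241  1.0147869   0.15498093  1.56399737 -0.23890138  0.56113739
 -0.77688483] [ 0.18444492  0.06130117 -0.07427838]
clock: 35.5
tool_pos: [0.6447, -0.1893, 0.0337]
eef_rot: [0.972, 0.233, 0.008, 0.006]
contact_force: [0.9, 0.4, -1.6]
opening: 0.133
t=35.5 dist=4.1 ang=1.5 rows=1 tool-delta [-3.9 -1.1  0.7] [ 0.9 -0.7 -1. ] F [ 0.9  0.4 -1.6] op 11.7
[ 0.14687202  1.01269579  0.13155381  1.56310044 -0.20262489  0.55933544
 -0.7126742 ] [ 0.2244954  -0.03690212  0.04172172]
```

```bash
for k in 1 ; do python3 -m creep '[0,0,0,0,0,-3, 0,0,0,0,0,0]'; python3 plan.py 640.7 -190.1 33 28 0|head -1;python3 -c "
from h import *
s=get_state();print(s['moment'])"; done
python3 -m creep '[0,0,0,0,0,-3, 0,0,0,0,0,0]'; python3 plan.py 640.7 -190.1 33 28 0|head -1;python3 -c "
from h import *
s=get_state();print(s['moment'])"
```

```text
clock: 35.67
tool_pos: [0.6447, -0.1893, 0.0337]
eef_rot: [0.966, 0.258, 0.008, 0.006]
contact_force: [2.3, -0.1, -1.2]
opening: 0.132
t=35.7 dist=4.2 ang=2.2 rows=1 tool-delta [-3.9 -1.4  0.7] [ 0.9 -0.7  1.9] F [ 2.3 -0.1 -1.2] op 11.6
[ 0.16597071 -0.09106369 -0.34151064]
clock: 35.83
tool_pos: [0.6446, -0.1894, 0.0337]
eef_rot: [0.96, 0.28, 0.008, 0.006]
contact_force: [1.4, 0.4, -1.0]
opening: 0.139
t=35.8 dist=4.1 ang=4.7 rows=1 tool-delta [-3.7 -1.5  0.6] [ 0.9 -0.7  4.5] F [ 1.4  0.4 -1. ] op 12.3
[ 0.18511267 -0.07831868 -0.52504177]
```

```bash
python3 -m creep '[0,0,0,0,0,0, 0,0,0,0,0,0, 0,0,0,0,0,0]' 36 25
python3 -m creep '[0,0,-12,0,0,0, 0,0,-25,0,0,0, -10,0,-30,0,0,0, -25,0,-30,0,0,0, -25,0,-15,0,0,0]'
python3 -m creep '[-10,0,0,0,0,0, 0,0,0,0,0,0, 0,0,0,0,0,0]'
python3 - <<'E'
from h import *
s=snap('wrist','w25')
import pickle;pickle.dump({k:s[k] for k in s if k!='color'},open('c25.pkl','wb'))
p=proj(s,[[.6407,-.1901,.022]])[0];print(p)
i=cv2.cvtColor(s['color'],cv2.COLOR_RGB2BGR);x,y=int(p[0])-60,max(0,int(p[1])-55);print(x,y)
cv2.imwrite('pics/w25a.png',cv2.resize(i[y:y+110,x:x+120],None,fx=5,fy=5,interpolation=cv2.INTER_CUBIC))
E
```

```text
clock: 36.08
tool_pos: [0.6439, -0.1903, 0.0338]
eef_rot: [0.961, 0.278, 0.007, 0.007]
contact_force: [-0.8, -0.1, 0.7]
opening: 0.344
clock: 36.5
tool_pos: [0.592, -0.2159, 0.1473]
eef_rot: [0.96, 0.281, 0.005, 0.004]
contact_force: [0.3, -1.4, 0.5]
opening: 0.409
clock: 36.75
tool_pos: [0.5813, -0.2267, 0.1533]
eef_rot: [0.961, 0.278, 0.007, 0.008]
contact_force: [0.4, 0.3, -1.2]
opening: 0.405
[323.23241885 100.65394537]
263 45
```

View pics/w25a.png

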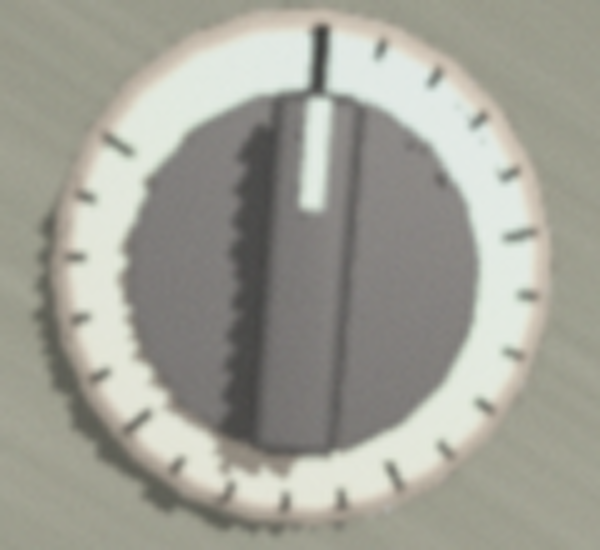

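```bash
python3 - <<'E'
from dial import *
s=pickle.load(open('c25.pkl','rb'))
W=lambda u,v,z:at(s,(263+u/5,45+v/5),z)[:2]
marks=[(320,60),(380,50),(434,77),(479,121),(509,174),(519,236),(526,296),(513,354),(485,405),(446,450),(397,475),(341,499),(287,502),(229,492),(177,465),(139,420),(99,375),(80,319),(76,258),(87,197),(119,145)]
P=np.array([W(*m,.022) for m in marks]);sel=[i for i in range(21) if i%5]
c,r=circ(P[sel]);a=np.degrees(np.unwrap(np.arctan2(*(P-c).T[::-1])))
k=np.arange(21);f=np.polyfit(k,a,1);print(c,r,f,(a-np.polyval(f,k)).round(1))
e1=W(312,208,.048);e2=W(318,100,.048);d=e2-e1;print('mark dir',np.degrees(np.arctan2(d[1],d[0])))
for p,q in(((268,440),(283,105)),((335,440),(357,105))):
    d=W(*q,.048)-W(*p,.048);print('edge',np.degrees(np.arctan2(d[1],d[0])),(W(*q,.048)+W(*p,.048))/2)
E
python3 plan.py 640.7 -190.1 80 28 0;python3 -c "
from h import *
s=get_state();print(s['q'],s['moment'])"
```

```text
[ 0.64098926 -0.19009269] 0.03373468030456574 [-15.00643685  27.82781644] [-0.4 -0.1  0.1 -0.1  0.1 -0.2 -0.3  0.   0.4  0.2  0.9 -0.2  0.5  0.1
 -0.  -0.2 -0.4 -0.  -0.  -0.1 -0.2]
mark dir 29.040747719488824
edge 29.390689375633404 [ 0.63915783 -0.1864412 ]
edge 28.76441936190434 [ 0.64423871 -0.19448365]
t=36.8 dist=100.8 ang=4.4 rows=3 tool-delta [69.  -0.4 73.4] [ 1.  -0.5  4.3] F [0.4 0.4 0.3] op 36.1
[23.0, -0.1, 24.5, 0.3, -0.2, 1.4]
[23.1, -0.6, 24.4, 0.3, -0.2, 1.4]
[23.1, -1.0, 24.3, 0.3, -0.2, 1.4]
[ 0.22540503  0.78939149  0.12528021  1.67711831 -0.13624436  0.66420032
 -0.58788169] [-0.05883153  0.05537676 -0.04094656]
```

```bash
python3 -m creep '[22,0,15,0.5,0,2, 23,0,20,0.5,0,2, 23,-1,20,0,0,0, 0,0,0,0,0,0, 0,0,0,0,0,0]' 36 25
python3 plan.py 641.3 -190.3 70 28 0
```

```text
clock: 37.22
tool_pos: [0.6446, -0.1849, 0.0903]
eef_rot: [0.97, 0.244, 0.003, -0.004]
contact_force: [-0.7, -0.8, -0.3]
opening: 0.408
t=37.2 dist=21.3 ang=0.7 rows=1 tool-delta [-5.6  3.3 20.3] [-0.4 -0.5  0.3] F [-0.7 -0.8 -0.3] op 35.9
[-5.6, 3.3, 20.3, -0.4, -0.5, 0.3]
```

```bash
python3 -m creep '[-5,3,10,-0.4,-0.5,0.3, 0,0,10,0,0,0, 0,0,0,0,0,0, 0,0,0,0,0,0]'
python3 plan.py 641.3 -190.3 33 28 0
```

```text
clock: 37.55
tool_pos: [0.6398, -0.189, 0.0662]
eef_rot: [0.97, 0.242, -0.003, -0.0]
contact_force: [0.4, -0.2, 0.6]
opening: 0.41
t=37.5 dist=33.3 ang=0.3 rows=1 tool-delta [ 0.8  1.9 33.2] [-0.1  0.3  0. ] F [ 0.4 -0.2  0.6] op 36.0
[0.8, 1.9, 33.2, -0.1, 0.3, 0.0]
```

```bash
python3 -m creep '[0.8,1.7,10,0,0.3,0, 0,0,10,0,0,0, 0,0,8,0,0,0, 0,0,4,0,0,0, 0,0,0,0,0,0]'
python3 plan.py 641.3 -190.3 33 28 0
python3 -m creep '[0,0,0,0,0,0, 0,0,0,0,0,0, 0,0,0,0,0,0, 0,0,0,0,0,0]' 2 25
python3 plan.py 641.3 -190.3 33 -62 0|head -1
```

```text
clock: 37.97
tool_pos: [0.6406, -0.1929, 0.0323]
eef_rot: [0.971, 0.241, 0.001, -0.0]
contact_force: [0.2, 0.5, -0.8]
opening: 0.411
t=38.0 dist=2.8 ang=0.2 rows=1 tool-delta [ 1.8 -1.9 -0.7] [-0.  -0.1 -0.2] F [ 0.2  0.5 -0.8] op 36.2
[1.8, -1.9, -0.7, -0.0, -0.1, -0.2]
clock: 38.3
tool_pos: [0.6399, -0.1918, 0.0321]
eef_rot: [0.971, 0.24, -0.0, -0.001]
contact_force: [-1.2, 3.3, 4.4]
opening: 0.128
t=38.3 dist=2.2 ang=89.8 rows=14 tool-delta [ 1.9 -0.7 -0.9] [-0.1  0.1 89.8] F [-1.2  3.3  4.4] op 11.3
```

```bash
python3 -m creep '[0,0,-0.5,0,0,4, 0,0,0,0,0,5.5, 0,0,0,0,0,5.5, 0,0,0,0,0,5.5, 0,0,0,0,0,5.5]'
python3 plan.py 641.3 -190.3 33 -62 0|head -1
python3 -m creep '[0.5,0,0,0,0,5.5, 0.5,0,0,0,0,5.5, 0,0,0,0,0,5.5, 0,0,0,0,0,5.5, 0,0,0,0,0,5.5]'
python3 plan.py 641.3 -190.3 33 -62 0|head -1
python3 -m creep '[0.5,0,0,0,0,5.5, 0.5,0,0,0,0,5.5, 0,0,0,0,0,5.5, 0,0,0,0,0,5.5, 0,0,0,0,0,5.5]'
python3 plan.py 641.3 -190.3 33 -62 0|head -1
```

```text
clock: 38.72
tool_pos: [0.6395, -0.1902, 0.0322]
eef_rot: [1.0, 0.008, -0.001, -0.003]
contact_force: [0.3, -0.1, -2.6]
opening: 0.134
t=38.7 dist=2.0 ang=62.9 rows=10 tool-delta [ 1.8  0.2 -0.8] [-0.2  0.2 62.9] F [ 0.3 -0.1 -2.6] op 11.8
clock: 39.13
tool_pos: [0.6399, -0.1883, 0.0322]
eef_rot: [0.971, -0.241, -0.002, -0.003]
contact_force: [-0.8, 0.0, -2.4]
opening: 0.131
t=39.1 dist=2.6 ang=34.2 rows=6 tool-delta [ 2.2  1.1 -0.8] [-0.2  0.4 34.2] F [-0.8  0.  -2.4] op 11.5
clock: 39.55
tool_pos: [0.6412, -0.1868, 0.0322]
eef_rot: [0.881, -0.474, -0.003, -0.003]
contact_force: [0.7, -0.9, -2.0]
opening: 0.137
t=39.5 dist=3.6 ang=5.5 rows=1 tool-delta [ 3.   1.8 -0.8] [-0.2  0.5  5.4] F [ 0.7 -0.9 -2. ] op 12.1
```

```bash
python3 -m creep '[0,0,0,0,0,3, 0,0,0,0,0,2.4, 0,0,0,0,0,0]'
python3 plan.py 641.3 -190.3 33 -62 0|head -1
python3 -m creep '[0,0,0,0,0,0, 0,0,0,0,0,0, 0,0,0,0,0,0]' 36 25
python3 -m creep '[0,0,-15,0,0,0, 0,0,-30,0,0,0, 0,0,-30,0,0,0, 0,0,-10,0,0,-5, 0,0,0,0,0,-6.8]'
python3 -m creep '[0,0,0,0,0,-7, 0,0,0,0,0,-7, 0,0,0,0,0,-7, 0,0,0,0,0,-7, 0,0,0,0,0,-7]'
python3 -m creep '[0,0,0,0,0,-7, 0,0,0,0,0,-7, 0,0,0,0,0,-7, 0,0,0,0,0,-7, 0,0,0,0,0,-7]'
python3 -m creep '[0,0,0,0,0,-7, 0,0,0,0,0,-7, 0,0,0,0,0,-7, 0,0,0,0,0,-7, 0,0,0,0,0,-7]'
python3 plan.py 641.3 -190.3 100 118 0;python3 -c "
from h import *
s=get_state();print(s['q'],s['moment'])"
```

```text
clock: 39.8
tool_pos: [0.6415, -0.1866, 0.0322]
eef_rot: [0.856, -0.518, -0.002, -0.002]
contact_force: [-0.7, -0.0, -0.9]
opening: 0.129
t=39.8 dist=3.8 ang=0.5 rows=1 tool-delta [ 3.1  1.9 -0.8] [-0.1  0.4 -0.3] F [-0.7 -0.  -0.9] op 11.3
clock: 40.05
tool_pos: [0.6423, -0.186, 0.0328]
eef_rot: [0.857, -0.516, -0.002, -0.003]
contact_force: [-0.1, 0.2, -0.1]
opening: 0.334
clock: 40.47
tool_pos: [0.642, -0.1867, 0.1244]
eef_rot: [0.907, -0.422, -0.002, -0.003]
contact_force: [0.1, 0.2, 0.6]
opening: 0.409
clock: 40.88
tool_pos: [0.6447, -0.1892, 0.1351]
eef_rot: [0.992, -0.122, 0.005, -0.002]
contact_force: [-0.2, -0.8, 0.2]
opening: 0.406
clock: 41.3
tool_pos: [0.6455, -0.1922, 0.1433]
eef_rot: [0.982, 0.189, 0.007, 0.003]
contact_force: [0.0, 0.1, -0.5]
opening: 0.405
clock: 41.72
tool_pos: [0.6458, -0.1963, 0.1512]
eef_rot: [0.877, 0.481, 0.007, 0.01]
contact_force: [-0.9, 0.1, -0.5]
opening: 0.409
t=41.7 dist=51.8 ang=60.5 rows=9 tool-delta [ 2.5 -8.2 51. ] [  1.3   0.6 -60.5] F [-0.9  0.1 -0.5] op 36.0
[0.3, -0.9, 5.7, 0.1, 0.1, -6.7]
[0.4, -0.9, 5.7, 0.1, 0.1, -6.7]
[0.5, -0.8, 5.7, 0.1, 0.1, -6.7]
[0.6, -0.7, 5.7, 0.1, 0.1, -6.7]
[0.6, -0.6, 5.7, 0.1, 0.1, -6.7]
[0.7, -0.5, 5.7, 0.1, 0.1, -6.7]
[0.7, -0.5, 5.7, 0.1, 0.1, -6.7]
[0.8, -0.3, 5.7, 0.1, 0.1, -6.7]
[0.8, -0.2, 5.7, 0.1, 0.1, -6.7]
[ 0.20160456  0.84675916  0.04327948  1.51037976 -0.03860306  0.76240614
 -0.30902768] [-0.03904339 -0.00540141  0.0384172 ]
```

```bash
python3 -m creep '[0,-1,4,0,0,-6.8, 0,-1,4,0,0,-6.8, 0,-1,4,0,0,-6.8, 0,-1,4,0,0,-6.8, 1,0,4,0,0,-6.8]'
python3 -m creep '[1,0,4,0,0,-6.8, 1,0,4,0,0,-6.8, 1,0,4,0,0,-6.8, 0,0,0,0,0,0, 0,0,0,0,0,0]'
python3 plan.py 641.3 -190.3 80 118 0
python3 - <<'E'
from h import *
s=snap('wrist','w26')
print(get_state()['q'])
E
```

```text
clock: 42.13
tool_pos: [0.6435, -0.1998, 0.1393]
eef_rot: [0.687, 0.726, 0.002, 0.018]
contact_force: [-0.1, 0.6, -1.1]
opening: 0.405
clock: 42.55
tool_pos: [0.6427, -0.2026, 0.1325]
eef_rot: [0.541, 0.841, -0.005, 0.021]
contact_force: [1.6, -0.8, -0.2]
opening: 0.407
t=42.5 dist=54.0 ang=4.3 rows=2 tool-delta [13.9  3.  52. ] [ 0.8  2.4 -3.5] F [ 1.6 -0.8 -0.2] op 35.8
[7.0, 1.5, 26.0, 0.4, 1.2, -1.8]
[6.4, 1.9, 26.1, 0.4, 1.2, -1.8]
[ 0.33660497  0.8670794  -0.21282781  1.53493692  0.2810416   0.73352841
  0.41970542]
```

View pics/w26.png

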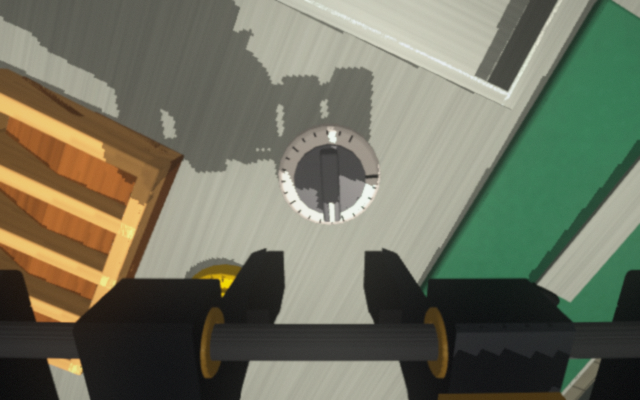

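```bash
python3 -m creep '[7,2,18,0.4,1.2,-1.8, 6,2,18,0.4,1.2,-1.8, 0,0,0,0,0,0, 0,0,0,0,0,0]'
python3 plan.py 641.3 -190.3 65 118 0
```

```text
clock: 42.93
tool_pos: [0.6435, -0.1924, 0.0996]
eef_rot: [0.519, 0.855, -0.001, 0.003]
contact_force: [-0.4, 1.3, -0.0]
opening: 0.407
t=42.9 dist=34.7 ang=0.6 rows=1 tool-delta [ 3.  -1.  34.5] [ 0.1  0.4 -0.5] F [-0.4  1.3 -0. ] op 35.8
[3.0, -1.0, 34.5, 0.1, 0.4, -0.5]
```

```bash
python3 -m creep '[3,-1,12,0,0.4,-0.5, 0,0,12,0,0,0, 0,0,8,0,0,0, 0,0,0,0,0,0, 0,0,0,0,0,0]'
python3 plan.py 641.3 -190.3 33 118 0
```

```text
clock: 43.35
tool_pos: [0.642, -0.1914, 0.0672]
eef_rot: [0.517, 0.856, 0.0, 0.002]
contact_force: [0.1, -0.3, 0.7]
opening: 0.413
t=43.4 dist=34.2 ang=0.4 rows=1 tool-delta [ 1.4 -0.2 34.2] [ 0.2  0.2 -0.3] F [ 0.1 -0.3  0.7] op 36.3
[1.4, -0.2, 34.2, 0.2, 0.2, -0.3]
```

```bash
python3 -m creep '[1,0,12,0,0,0, 0,0,10,0,0,0, 0,0,8,0,0,0, 0,0,2,0,0,0, 0,0,0,0,0,0]'
python3 plan.py 641.3 -190.3 33 118 0|head -1
python3 -m creep '[0,0,0,0,0,0, 0,0,0,0,0,0, 0,0,0,0,0,0, 0,0,0,0,0,0]' 2 25
python3 plan.py 641.3 -190.3 33 28 0|head -1
```

```text
clock: 43.77
tool_pos: [0.6417, -0.1906, 0.0319]
eef_rot: [0.517, 0.856, 0.0, 0.002]
contact_force: [-0.0, -0.8, 0.5]
opening: 0.408
t=43.8 dist=1.2 ang=0.4 rows=1 tool-delta [ 0.5 -0.2 -1.1] [ 0.2  0.2 -0.3] F [-0.  -0.8  0.5] op 35.9
clock: 44.1
tool_pos: [0.6432, -0.1898, 0.032]
eef_rot: [0.517, 0.856, 0.001, 0.003]
contact_force: [3.0, 1.0, -7.0]
opening: 0.133
t=44.1 dist=2.2 ang=89.7 rows=14 tool-delta [ 0.5 -1.9 -1. ] [ 0.5 -0.1 89.7] F [ 3.  1. -7.] op 11.7
```

```bash
python3 -m creep '[0,0,-0.5,0,0,4, 0,0,0,0,0,5.5, 0,0,0,0,0,5.5, 0,0,0,0,0,5.5, 0,0,0,0,0,5.5]'
python3 plan.py 641.3 -190.3 33 28 0|head -1
python3 -m creep '[0,0,0,0,0,5.5, 0,0,0,0,0,5.5, 0,0,0,0,0,5.5, 0,0,0,0,0,5.5, 0,0,0,0,0,5.5]'
python3 plan.py 641.3 -190.3 33 28 0|head -1
python3 -m creep '[0,0,0,0,0,5.5, 0,0,0,0,0,5.5, 0,0,0,0,0,5.5, 0,0,0,0,0,5.5, 0,0,0,0,0,4]'
python3 plan.py 641.3 -190.3 33 28 0|head -1
```

```text
clock: 44.52
tool_pos: [0.6433, -0.1898, 0.032]
eef_rot: [0.703, 0.712, 0.003, 0.003]
contact_force: [-0.2, 0.2, -3.9]
opening: 0.134
t=44.5 dist=2.3 ang=62.7 rows=10 tool-delta [-0.5 -2.  -1. ] [ 0.4 -0.3 62.7] F [-0.2  0.2 -3.9] op 11.8
clock: 44.93
tool_pos: [0.6435, -0.1898, 0.032]
eef_rot: [0.858, 0.514, 0.004, 0.002]
contact_force: [1.0, -0.1, -3.6]
opening: 0.133
t=44.9 dist=2.4 ang=33.9 rows=5 tool-delta [-1.4 -1.7 -1. ] [ 0.4 -0.3 33.9] F [ 1.  -0.1 -3.6] op 11.7
clock: 45.35
tool_pos: [0.6435, -0.1899, 0.032]
eef_rot: [0.955, 0.297, 0.004, 0.002]
contact_force: [0.9, -0.6, -2.6]
opening: 0.128
t=45.4 dist=2.5 ang=6.6 rows=1 tool-delta [-2.  -0.9 -1. ] [ 0.3 -0.4  6.6] F [ 0.9 -0.6 -2.6] op 11.2
```

```bash
python3 -m creep '[0,0,0,0,0,3.5, 0,0,0,0,0,2, 0,0,0,0,0,0, 0,0,0,0,0,0]'
python3 plan.py 641.3 -190.3 33 28 0|head -1
python3 -m creep '[0,0,0,0,0,0, 0,0,0,0,0,0, 0,0,0,0,0,0]' 36 25
python3 -m creep '[0,0,-12,0,0,0, 0,0,-25,0,0,0, -10,0,-30,0,0,0, -25,0,-30,0,0,0, -25,0,-15,0,0,0]'
python3 -m creep '[-10,0,0,0,0,0, 0,0,0,0,0,0, 0,0,0,0,0,0]'
python3 - <<'E'
from h import *
s=snap('wrist','w27')
import pickle;pickle.dump({k:s[k] for k in s if k!='color'},open('c27.pkl','wb'))
p=proj(s,[[.6407,-.1901,.022]])[0];print(p)
i=cv2.cvtColor(s['color'],cv2.COLOR_RGB2BGR);x,y=int(p[0])-60,max(0,int(p[1])-55);print(x,y)
cv2.imwrite('pics/w27a.png',cv2.resize(i[y:y+110,x:x+120],None,fx=5,fy=5,interpolation=cv2.INTER_CUBIC))
E
```

```text
clock: 45.68
tool_pos: [0.6435, -0.1899, 0.032]
eef_rot: [0.969, 0.249, 0.004, 0.002]
contact_force: [1.3, -0.5, -2.7]
opening: 0.136
t=45.7 dist=2.5 ang=0.9 rows=1 tool-delta [-2.1 -0.8 -1. ] [ 0.3 -0.4  0.8] F [ 1.3 -0.5 -2.7] op 11.9
clock: 45.93
tool_pos: [0.644, -0.1895, 0.0327]
eef_rot: [0.968, 0.25, 0.005, 0.001]
contact_force: [0.6, 1.0, -0.3]
opening: 0.335
clock: 46.35
tool_pos: [0.5924, -0.2129, 0.147]
eef_rot: [0.967, 0.255, 0.005, -0.002]
contact_force: [-0.4, -0.4, -0.0]
opening: 0.411
clock: 46.6
tool_pos: [0.5818, -0.2229, 0.1532]
eef_rot: [0.968, 0.252, 0.007, 0.001]
contact_force: [-0.1, 0.4, -0.1]
opening: 0.411
[324.44207418 104.59182779]
264 49
```

View pics/w27a.png

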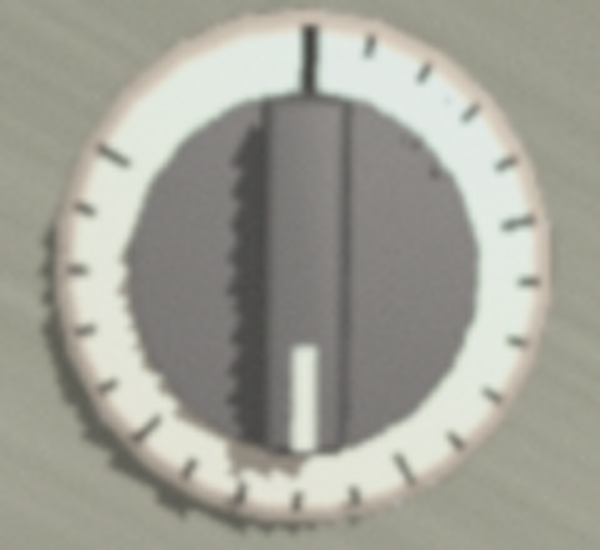

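```bash
python3 - <<'E'
from dial import *
s=pickle.load(open('c27.pkl','rb'))
W=lambda u,v,z:at(s,(264+u/5,49+v/5),z)[:2]
marks=[(309,60),(370,45),(425,72),(470,112),(507,163),(518,223),(528,282),(516,342),(492,397),(456,441),(404,470),(354,495),(297,501),(240,494),(189,468),(147,429),(107,387),(85,330),(78,269),(86,208),(115,155)]
P=np.array([W(*m,.022) for m in marks]);sel=[i for i in range(21) if i%5]
c,r=circ(P[sel]);a=np.degrees(np.unwrap(np.arctan2(*(P-c).T[::-1])))
k=np.arange(21);f=np.polyfit(k,a,1);print(c,r,f,(a-np.polyval(f,k)).round(1))
e1=W(304,350,.048);e2=W(303,448,.048);d=e2-e1;t=np.degrees(np.arctan2(d[1],d[0]));print('mark dir',t, 'dial deg',f[1]-t, np.degrees(np.arctan2(*(e2-c)[::-1])))
for p,q in(((266,440),(268,105)),((342,440),(347,105))):
    d=W(*q,.048)-W(*p,.048);print('edge',np.degrees(np.arctan2(d[1],d[0])),(W(*q,.048)+W(*p,.048))/2)
E
```

```text
[ 0.64103284 -0.19011233] 0.033761850010799524 [-15.01280556  27.73615736] [-0.  -0.  -0.1  0.2 -0.2  0.   0.1 -0.1 -0.2  0.3 -0.2  0.1 -0.  -0.
  0.1  0.1  0.3  0.1 -0.1 -0.2 -0.2]
mark dir -151.3442922909672 dial deg 179.08044965302838 -151.40946551968142
edge 28.58163393889357 [ 0.63893974 -0.18539135]
edge 28.717153018885234 [ 0.64406451 -0.19455941]
```

```bash
python3 -m creep '[-10,10,-30,0,0,0, -20,25,-30,0,0,0, -20,30,-30,0,0,0, -20,30,-20,0,0,0, -20,30,0,0,0,0]'
python3 -m creep '[-10,35,0,0,0,0, -10,35,0,0,0,0, -10,30,0,0,0,0, 0,0,0,0,0,0, 0,0,0,0,0,0]'
python3 - <<'E'
from h import *
snap('scene','s28');s=snap('top');i=cv2.cvtColor(s['color'],cv2.COLOR_RGB2BGR)
cv2.imwrite('pics/t28.png',cv2.resize(i[110:300,170:520],None,fx=2.2,fy=2.2,interpolation=cv2.INTER_CUBIC))
g=get_state();print(g['clock'],g['tool_pos'],g['contact_force'],np.abs(g['qd']).max())
E
```

```text
clock: 47.07
tool_pos: [0.5721, -0.3606, 0.2562]
eef_rot: [0.964, 0.266, 0.005, -0.009]
contact_force: [1.0, -0.5, 0.9]
opening: 0.411
clock: 47.48
tool_pos: [0.6006, -0.4709, 0.2471]
eef_rot: [0.964, 0.266, 0.004, -0.009]
contact_force: [0.2, 1.3, 1.0]
opening: 0.406
47.5833 [ 0.59979209 -0.46968745  0.24714464] [-0.16340215 -0.37673824 -0.60059685] 0.0319335806662671
```

View pics/t28.png

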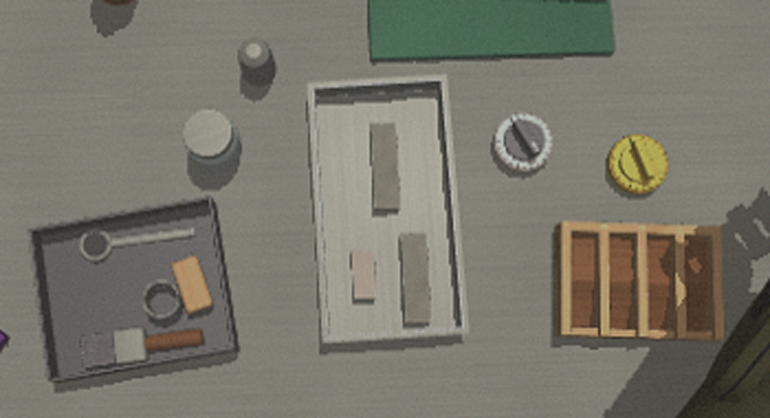

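View pics/s28.png

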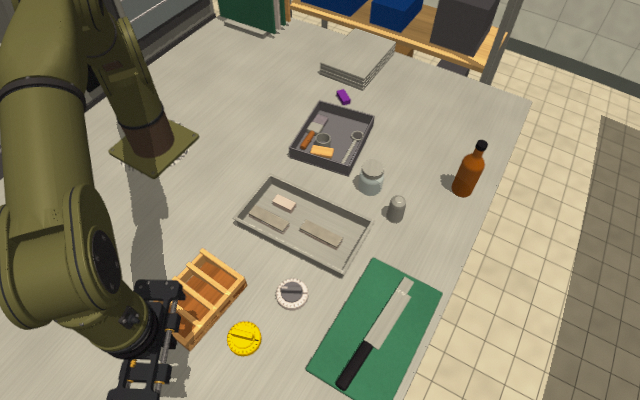

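All three stones lie flat and apart in the pan, the block is empty, the jar and pot stand where they were, and the arm is clear. Handing in.

```bash
python3 -c "
from h import *
print(finish_job())"
```

```text
the job is handed in; nothing more can be done
None
```

The job is done and handed in at about 47.6 s.

- **Stones:** Only pockets 1 and 3 held stones. I tipped both, lifted them out and laid them flat in the pan. The dressing stone went in beside them. The last pictures show all three flat on the pan floor, apart from each other, with the block empty.
- **Timer:** With everything in the pan, I wound the dial anticlockwise until the torque rose at the stop, and a picture showed it on the zero mark. I then turned it clockwise in two grips. The marked end now points at mark 12. One measurement gave 179.1 degrees and a comparison with the zero picture gave 180.4, against a target of 180 (one click is 15).
- **Everything else:** The salt jar and pepper pot look unmoved, and the other four tools are still in the tub. The cutter now sits beside the nail brush. It had shifted before the gripper went into the tub.

**Pressing force:** Tipping the stone in pocket 3, the closed fingertips bottomed out and the wrist force read about 102 N. That is under the 120 N limit, and the stone still tipped and stayed tipped.

**Joint limits:** My first try at gripping that stone with the tool tilted ran into joint limits. I gripped both with the tool vertical instead.

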